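# Turn the washed canister upside down to drain

### The job

The open square aluminium canister has just been rinsed. Tip it over onto its side on the countertop and let go of it there, then take a fresh hold and stand it upside down, mouth flat, in the middle of the ribbed rubber drain pad in the drip tray. Leave the upturned mug and all the other things where they are.

Things in the scene. Friction and masses are not known exactly. Their poses are not given: they have to be found in the camera images.
- canister_center (a point): Centre (half-way up, on the axis) of the open square aluminium canister: 62 x 62 mm, 84 mm tall, flat sides 3 mm thick, non-slip dark foot, loose, about 160 g. Starts upright on the countertop, z from closed bottom to open mouth, x and y square to its sides. Clear 120 mm around it except towards the middle. Pushed near the top it tips about its lower far edge, falling once leaned 36 degrees. On its side: 31 mm up, no rolling.
- pad_top (a point): Centre of the upper face of the ribbed dark rubber drain pad, 104 x 104 mm, flat, 9 mm above the countertop; fixed. It lies in one of the two bays of the shallow steel drip tray; axes square to the pad's and the tray's edges, z up.
- tray: Shallow fixed steel drip tray, 124 mm (its x) by 236 mm (its y), rim 12 mm high and 4 mm thick, with a low divider (8 mm high) across the middle that makes two bays, centred 56 mm either side along y. Origin: centre of its underside. The pad is in one bay, the upturned mug in the other.
- mug_center (a point): Centre of the white ceramic mug that stands upside down in the tray's other bay: 80 mm diameter, 85 mm tall, its handle sticking out 71 mm from the axis along its +x axis, which points roughly across the tray, away from the robot. Loose; must stay.
- canister_lid: The canister's loose flat square lid with a small wooden knob, 66 x 66 mm, 22 mm tall, lying near the robot in the middle. Origin under its centre. Must stay.
- stir_stick: Loose wooden stir stick, 150 x 12 x 5 mm, long along its x, lying in the middle. Origin under its centre. Must stay.
- french_press: Loose stainless French press, 94 mm diameter, 220 mm tall with its plunger knob, handle reaching 89 mm along its +y. Origin under its centre. Must stay.
- measuring_jug: Loose blue plastic measuring jug, 104 mm rim diameter, 125 mm tall, handle reaching 97 mm along its +y, spout along -y. Origin under its centre. Must stay.
- grinder: Loose steel hand coffee grinder, 56 mm diameter, 195 mm tall with its crank, which reaches 95 mm from the axis. Origin under its centre. Must stay. Beyond it, at the far left corner, more than 0.75 m from the robot, stands a fixed burner in an aluminium windscreen 170 mm tall.
Things that resemble listed ones, but are neither listed nor needed, are in the scene too. What is shaped like the part that bears canister_center but red is not meant.

How it is judged:
By the outcome, as a careful person would: the job done as asked, in the order asked, and still so for the second after the job is handed in, with the robot touching nothing.
It also fails if it takes over 53 s, if anything falls off the work surface, if the arm or the gripper's body presses on something with over 40 N, if the wrist force passes 120 N, or if a joint passes its speed limit or range.

### The arm

A 7-joint arm with a two-finger parallel gripper is mounted at the origin on the work surface. World frame = base frame: x ahead of the robot, y to its left, z up, the work surface at z = 0. Lengths are in m, angles in rad, forces in N, time in s.
With the tool pointing down it reaches from about 0.4 to 0.85 m from the base axis. Payload 10.4 kg.
Tool frame: the origin (TCP) lies on the front face of the gripper's body, between the roots of the fingers; the fingertips stand 70 mm ahead of it and the grasp point (between the pads) lies 51 mm ahead of it (grasp_offset is the distance from the TCP to the grasp point, in m); z points along the fingers, y is the direction in which the jaws open and shut (so a half turn about z gives the same grasp; the last joint's range is limited). The gripper opens to 87 mm and grips with 3 to 60 N. Pads are 19 mm wide; open, the fingers measure 117 mm over their backs; the gripper's body (75 mm by 190 mm) begins 51 mm behind the grasp point.
Start: joints at [1.295, 0.332, -0.065, 1.46, 0.022, 1.35, -0.088], TCP at [0.156, -0.605, 0.292] pointing down, gripper open.
Joint ranges: [-2.6, 2.6], [-0.5, 2.12], [-1.47, 1.34], [0.16, 2.42], [-1.27, 4.41], [0.06, 2.06], [-2.6, 2.6]. Speed limits (rad/s): [2.22, 2.22, 2.79, 2.79, 3.14, 3.14, 3.14].

### API

Orientations are given as a unit quaternion [x, y, z, w].
In Python, from bench import * gives the robot as it stands. The module is installed in compiled form; this text tells all that it offers.
- The arm moves only by the tool arm_command, never from a script. Its argument "commands" is a list of rows, each a list of 3 entries, a list of its own where there are three numbers: the opening in per cent of the stroke, from 0 (shut) to 100 (fully open), then the shift along the tool's x, y, z in m, then the turn, a rotation vector about the tool's x, y, z in rad. A call has exactly 10 rows; each row is the pose to reach, as a shift and turn from the pose commanded when the call began, along the tool's axes at that moment; what a row does not reach only later rows make up. A row lasts 1/12 s, in which the tool goes at most 41.7 mm and 7.16 degrees, less where a joint would pass 70% of its speed; a pose out of reach is approached as far as the arm can. A call with a gripper value outside its range is refused whole. The fingers move at their own pace and stop on an object; "squeeze" is the grip in N (left out, the last holds). Time passes only in rows, so rows that repeat a pose let the fingers close, or fill a call up. It gives the time, the measured TCP pose, the force and the opening at its end, in the units of the state.
- read_state(): the state, without advancing time (a new reading comes with each control period).
- camera(name): name is "scene" or "top"; returns a dict with "pixels" (384x512x3 uint8, red, green, blue), "fx", "fy", "cx", "cy" (pixels), "rvec" (rotation vector, rad) and "tvec" (3), from world to camera coordinates, as OpenCV has them. Camera axes: x right, y down, z forward; pixel columns grow to the right and rows downward; lengths in m; the calibration is good to about 2 mm. A picture is of the moment at which its call begins. There is no depth.
- close_job(): hands the job in, once; it reports no verdict.
The state is a dict: "time": time; "joint_positions": joint angles; "joint_vel": joint speeds; "joint_torque": joint torques, N m; "ee_pos": TCP position; "eef_rot": TCP orientation; "ft_force": force on the tool from outside, world axes, zero at the start; "torque": the same for the moment, N m; "width": finger opening in m.
Only numpy, scipy, OpenCV 4.12 (cv2) and the standard library are available. Lean on these libraries where they do the work, as an engineer would, in place of code of your own. Each camera call takes 0.05 s, during which the arm holds its last target.

## Working session

There is one attempt and no reset: what is moved stays moved. The work goes in short steps, Python scripts to look and compute and a tool call to move; the robot and the scene stay as the last step left them, time stands still between calls to the robot, and variables do not carry over. Pictures are saved under pics/ and viewed, and the job is handed in when it is done.

Besides the shell and the picture viewer there is one more tool, called after "Call:" as name(argument=value, ...), one argument or row to a line, values as JSON. arm_command: Moves the arm, as the interface text tells. Its arguments: {"type":"object","properties":{"commands":{"type":"array","items":{"type":"array"}},"squeeze":{"type":"number"}},"required":["commands"]}

```bash
mkdir -p pics; python3 - <<'E'
from bench import *
import cv2
for n in("scene","top"):
    c=camera(n); cv2.imwrite(f"pics/{n}0.png",cv2.resize(c["pixels"][:,:,::-1],(800,600),interpolation=cv2.INTER_CUBIC)); cv2.imwrite(f"pics/{n}0_raw.png",c["pixels"][:,:,::-1])
    print({k:v for k,v in c.items() if k!="pixels"})
print(read_state())
E
```

```text
{'fx': 380.0640897445281, 'fy': 380.0640897445281, 'cx': 265.27510326294083, 'cy': 190.91174006062855, 'rvec': array([ 1.62420058,  1.72164465, -0.87182998]), 'tvec': array([ 0.06870536, -0.30256911,  1.66581894])}
{'fx': 480.8732669909099, 'fy': 480.8732669909099, 'cx': 257.49766721610524, 'cy': 195.5001333741566, 'rvec': array([ 2.197182  , -2.13706611,  0.11849438]), 'tvec': array([-0.04381268,  0.55248125,  1.53227074])}
{'time': 0.1, 'joint_positions': array([ 1.29539317,  0.33279227, -0.06467611,  1.46085296,  0.0215905 ,
        1.34987189, -0.08850028]), 'joint_vel': array([ 0.00139812, -0.00176967,  0.00128817, -0.00387639, -0.00028042,
       -0.00074675,  0.00031656]), 'joint_torque': array([ 1.54737725e-03, -6.24545860e+01,  2.46878219e-02, -3.90718997e+01,
       -6.13767863e-02,  3.64577549e-02,  1.33019739e-04]), 'ee_pos': array([ 0.15625229, -0.60489556,  0.29154571]), 'eef_rot': array([ 9.92022131e-01,  1.26062336e-01, -1.03814088e-04, -6.06007048e-04]), 'ft_force': array([0.38216205, 0.50547218, 0.185741  ]), 'torque': array([-0.03310463,  0.01438759, -0.04117734]), 'width': 0.08697352091088872}
```

View pics/scene0.png

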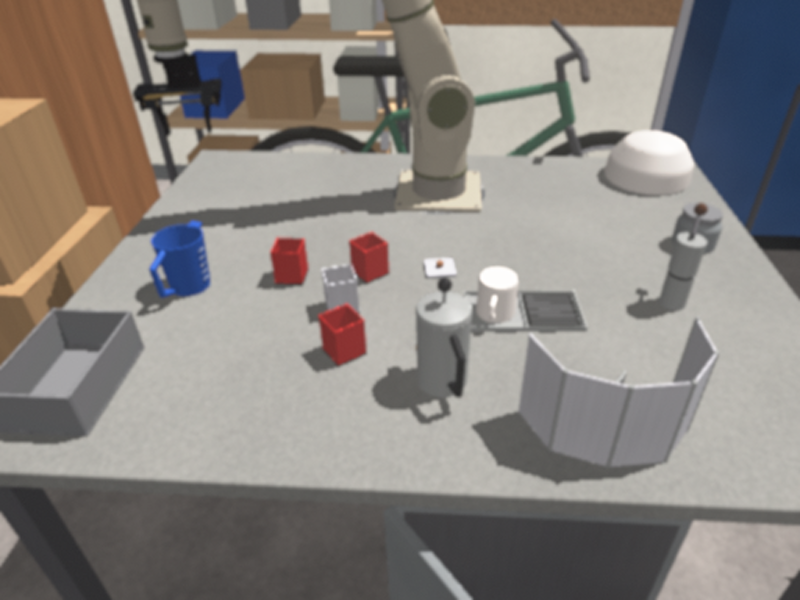

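View pics/top0.png

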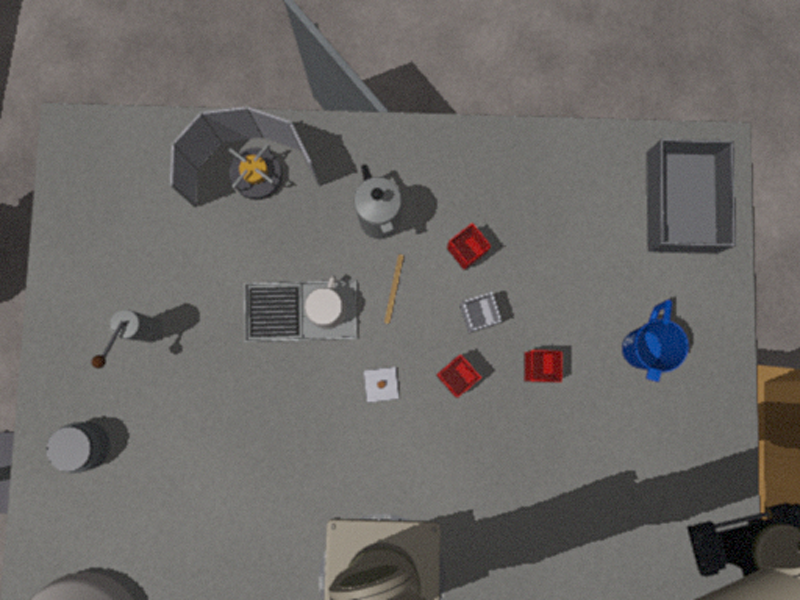

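The scene shows the silver open square canister at (340,290) in the scene view and (483,311) in the top view. Three red canisters stand around it, at top (468,246), (460,376) and (543,366). The tray is at top (301,311), with the pad in its left bay and the mug in the right bay. The silver canister is the one meant, since the red ones are excluded. Next I'll enlarge it to confirm and measure.

```bash
cat > h.py <<'E'
import numpy as np, cv2
from scipy.spatial.transform import Rotation as R
K={'scene':(380.0640897,265.275103,190.91174,[1.62420058,1.72164465,-0.87182998],[0.06870536,-0.30256911,1.66581894]),
'top':(480.873267,257.497667,195.500133,[2.197182,-2.13706611,0.11849438],[-0.04381268,0.55248125,1.53227074])}
def px2w(n,u,v,z):
    f,cx,cy,rv,t=K[n]; M=R.from_rotvec(rv).as_matrix(); t=np.array(t)
    d=M.T@np.array([(u-cx)/f,(v-cy)/f,1]); c=-M.T@t
    return c+d*(z-c[2])/d[2]
def w2px(n,p):
    f,cx,cy,rv,t=K[n]; q=R.from_rotvec(rv).as_matrix()@np.array(p)+t
    return np.array([f*q[0]/q[2]+cx,f*q[1]/q[2]+cy])
def crop(img,u0,v0,w,h,s,out):
    cv2.imwrite(out,cv2.resize(img[v0:v0+h,u0:u0+w],None,fx=s,fy=s,interpolation=cv2.INTER_CUBIC))
E
python3 - <<'E'
from h import *
t=cv2.imread("pics/top0_raw.png");s=cv2.imread("pics/scene0_raw.png")
crop(t,280,170,60,45,13,"pics/c1.png")
crop(t,150,165,90,60,8,"pics/c2.png")
crop(s,190,155,60,65,9,"pics/c3.png")
E
```

```text
(no output)
```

View pics/c1.png

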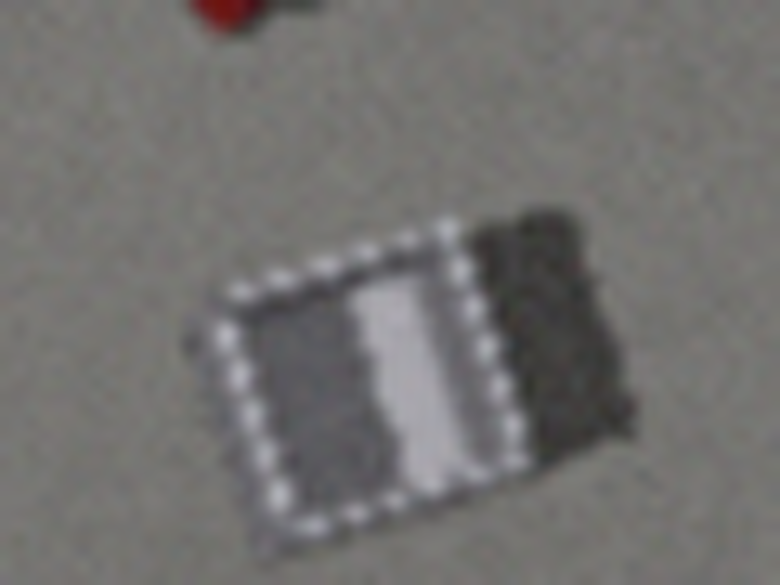

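View pics/c2.png

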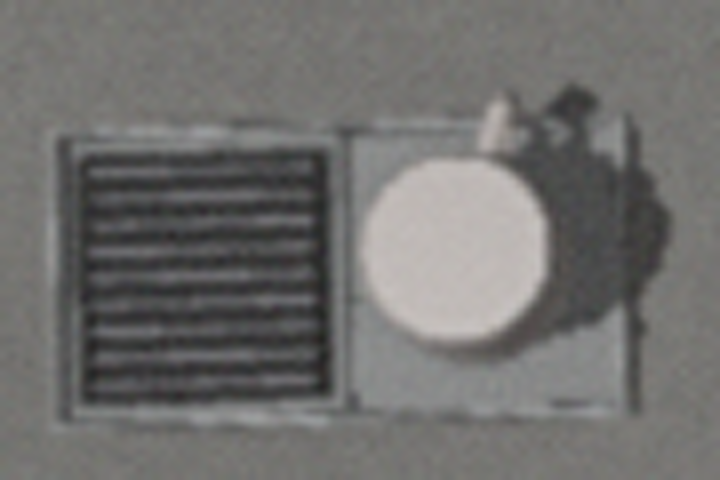

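View pics/c3.png

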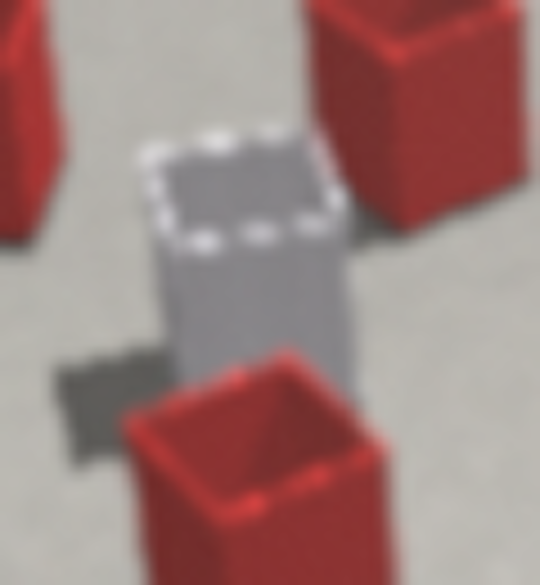

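The crop confirms the silver open canister, with no other candidate. Its rim corners in the top crop c1 are (220,295), (453,220), (524,466) and (283,532). The pad corners in c2 are (80,152), (328,150), (330,400) and (82,404).

```bash
python3 - <<'E'
from h import *
def C(n,pts,u0,v0,s,z): return np.array([px2w(n,u0+(x+.5)/s-.5,v0+(y+.5)/s-.5,z) for x,y in pts])
def rep(l,P):
    P=P[:,:2];e=np.roll(P,-1,0)-P
    print(l,P.round(4).tolist(),'c',P.mean(0).round(4),'len',np.linalg.norm(e,axis=1).round(4),'ang',np.degrees(np.arctan2(e[:,1],e[:,0])).round(1))
rep('rim top',C('top',[(220,295),(453,220),(524,466),(283,532)],280,170,13,.084))
rep('rim scene',C('scene',[(152,155),(320,135),(340,228),(172,243)],190,155,9,.084))
rep('pad',C('top',[(80,152),(328,150),(330,400),(82,404)],150,165,8,.009))
rep('tray',C('top',[(58,130),(630,120),(635,410),(64,422)],150,165,8,.012))
P=C('top',[(455,247)],150,165,8,.085);print('mug',P)
for l,p,z in(('red1',(468,246),.084),('red2',(460,376),.084),('red3',(543,366),.084),('press',(378,200),.2),('lid',(381,385),.01),('st',(402,257),.005),('st2',(388,322),.005),('knob mughandle',(333,283),.05)):
    print(l,px2w('top',p[0]*.64,p[1]*.64,z).round(3))
E
```

```text
rim top [[0.5614, -0.1504], [0.5812, -0.2063], [0.522, -0.2243], [0.5045, -0.1666]] c [ 0.5423 -0.1869] len [0.0594 0.0619 0.0603 0.0592] ang [ -70.5 -163.1  106.9   15.9]
rim scene [[0.5298, -0.222], [0.5141, -0.1647], [0.5709, -0.1495], [0.5826, -0.2052]] c [ 0.5494 -0.1853] len [0.0594 0.0587 0.057  0.0554] ang [ 105.3   15.1  -78.1 -162.4]
pad [[0.5863, 0.2955], [0.59, 0.1933], [0.4868, 0.1882], [0.4824, 0.2895]] c [0.5364 0.2416] len [0.1022 0.1033 0.1015 0.1041] ang [ -87.9 -177.1   92.5    3.3]
tray [[0.5948, 0.3043], [0.6055, 0.0691], [0.486, 0.063], [0.4746, 0.2959]] c [0.5402 0.1831] len [0.2354 0.1197 0.2331 0.1204] ang [ -87.4 -177.1   92.8    4. ]
mug [[0.54326661 0.13139225 0.085     ]]
red1 [ 0.672 -0.158  0.084]
red2 [ 0.41  -0.147  0.084]
red3 [ 0.434 -0.312  0.084]
press [0.733 0.023 0.2  ]
lid [0.388 0.011 0.01 ]
st [ 0.66  -0.025  0.005]
st2 [0.52  0.001 0.005]
knob mughandle [0.594 0.115 0.05 ]
```

Canister: centre about (0.544, -0.186), yaw about 16.5°. Pad centre: about (0.5365, 0.241), tray yaw about 3°. The sizes match those given (rim sides about 60 mm, pad about 103 mm).

Plan:
1. Push the canister over in its +y' direction, towards the middle, where about 65 mm stays clear of the stick. The reds block ±x'.
2. Regrasp it with the jaws across its width.
3. Turn it over and place it with the tool coming from the left.

```bash
cat >> h.py <<'E'
def rel(st,pos,Rm):
    R0=R.from_quat(st['eef_rot']); d=R0.inv().apply(np.array(pos)-st['ee_pos']); rv=(R0.inv()*Rm).as_rotvec()
    return d.round(4),rv.round(4)
def down(yaw_y,tilt=0,):
    """tool down, tool y at yaw_y deg; then tilt (deg) about tool y"""
    a=np.radians(yaw_y); y=np.array([np.cos(a),np.sin(a),0]); z=np.array([0,0,-1.]); x=np.cross(y,z)
    return R.from_matrix(np.stack([x,y,z],1))*R.from_rotvec([0,np.radians(tilt),0])
E
python3 - <<'E'
from bench import *; from h import *
s=read_state(); print(rel(s,[.563,-.249,.25],down(-73.5)))
E
```

```text
(array([ 0.4828, -0.2428,  0.0418]), array([-0.0012,  0.    , -0.0352]))
```

Call:
arm_command(
  commands=[
    [0,[0.02,-0.01,0],[0,0,0]],
    [0,[0.055,-0.027,0],[0,0,-0.01]],
    [0,[0.09,-0.045,0],[0,0,-0.02]],
    [0,[0.125,-0.063,0],[0,0,-0.03]],
    [0,[0.16,-0.08,0],[0,0,-0.035]],
    [0,[0.195,-0.098,0],[0,0,-0.035]],
    [0,[0.23,-0.115,0],[0,0,-0.035]],
    [0,[0.265,-0.133,0],[0,0,-0.035]],
    [0,[0.3,-0.15,0],[0,0,-0.035]],
    [0,[0.335,-0.168,0],[0,0,-0.035]],
  ],
  squeeze=20,
)

```text
time: 0.93
ee_pos: [0.4396, -0.3573, 0.2921]
eef_rot: [0.99, 0.143, -0.0, -0.0]
ft_force: [0.2, -0.7, 0.4]
width: 0.0282
```

```bash
python3 - <<'E'
from bench import *; from h import *
s=read_state(); print(s['time'],s['ee_pos'],s['joint_positions'],s['width']); print(rel(s,[.563,-.249,.25],down(-73.5)))
E
```

```text
0.9333 [ 0.43964824 -0.35725762  0.29206805] [ 0.86681762  0.22158538 -0.30807335  1.60733215  0.06895977  1.32358495
 -0.73440176] 0.028225758456257268
(array([ 0.149 , -0.0688,  0.042 ]), array([-0.0001,  0.0003, -0.0005]))
```

Call:
arm_command(
  commands=[
    [0,[0.035,-0.016,0],[0,0,0]],
    [0,[0.07,-0.032,0],[0,0,0]],
    [0,[0.105,-0.048,0.005],[0,0,0]],
    [0,[0.135,-0.062,0.02],[0,0,0]],
    [0,[0.149,-0.069,0.045],[0,0,0]],
    [0,[0.149,-0.069,0.075],[0,0,0]],
    [0,[0.149,-0.069,0.105],[0,0,0]],
    [0,[0.149,-0.069,0.13],[0,0,0]],
    [0,[0.149,-0.069,0.145],[0,0,0]],
    [0,[0.149,-0.069,0.147],[0,0,0]],
  ],
)

```text
time: 1.77
ee_pos: [0.5601, -0.2496, 0.1413]
eef_rot: [0.99, 0.143, -0.003, -0.002]
ft_force: [0.0, 1.1, -0.2]
width: 0.0006
```

```bash
python3 - <<'E'
from bench import *; from h import *
s=read_state(); print(s['time'],s['ee_pos'],s['joint_positions'],s['width'],s['ft_force']); print(rel(s,[.544-.284*.06+.02*0,-.186+.959*.06,.145],down(-73.5)))
c=camera("top")["pixels"][:,:,::-1]; crop(c,250,130,130,110,6,"pics/t1.png")
E
```

```text
1.7667 [ 0.5600713  -0.24961182  0.14132852] [ 0.63813207  0.46075256 -0.37169262  1.63967543  0.18322646  1.08187649
 -1.06843997] 0.0005580206137705547 [ 0.03017228  1.13277946 -0.17470625]
(array([ 0.0026, -0.1256, -0.0032]), array([-0.0039,  0.0047, -0.    ]))
```

View pics/t1.png

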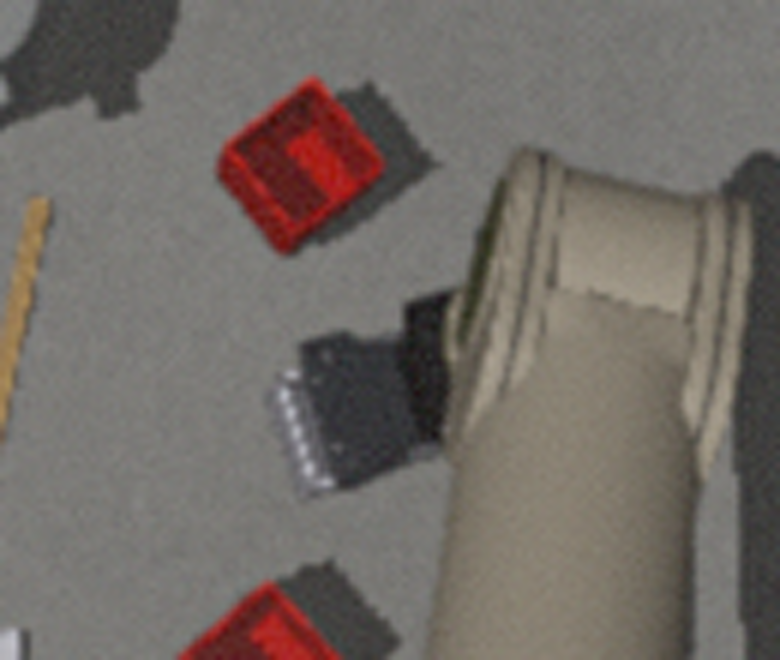

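Call:
arm_command(
  commands=[
    [0,[0.002,-0.01,-0.003],[0,0.005,0]],
    [0,[0.002,-0.019,-0.004],[0,0.005,0]],
    [0,[0.002,-0.027,-0.004],[0,0.005,0]],
    [0,[0.002,-0.034,-0.004],[0,0.005,0]],
    [0,[0.002,-0.041,-0.004],[0,0.005,0]],
    [0,[0.002,-0.048,-0.004],[0,0.005,0]],
    [0,[0.002,-0.055,-0.004],[0,0.005,0]],
    [0,[0.002,-0.061,-0.004],[0,0.005,0]],
    [0,[0.002,-0.066,-0.005],[0,0.005,0]],
    [0,[0.002,-0.07,-0.006],[0,0.005,0]],
  ],
)

```text
time: 2.65
ee_pos: [0.5437, -0.1818, 0.1512]
eef_rot: [0.99, 0.144, 0.002, -0.0]
ft_force: [-0.0, 0.7, -0.6]
width: 0.0002
```

```bash
python3 - <<'E'
from bench import *; from h import *
s=read_state(); print(s['time'],s['ee_pos'],s['joint_positions'],s['width'],s['ft_force'])
c=camera("top")["pixels"][:,:,::-1]; crop(c,250,130,130,110,6,"pics/t2.png")
c=camera("scene")["pixels"][:,:,::-1]; crop(c,170,120,110,90,7,"pics/s2.png")
E
```

```text
2.65 [ 0.54373121 -0.18184777  0.15120817] [ 0.58742666  0.36980255 -0.41057978  1.7463704   0.16375964  1.05545526
 -1.1615336 ] 0.00021376777789080384 [-0.04642934  0.72209846 -0.57389994]
```

View pics/s2.png

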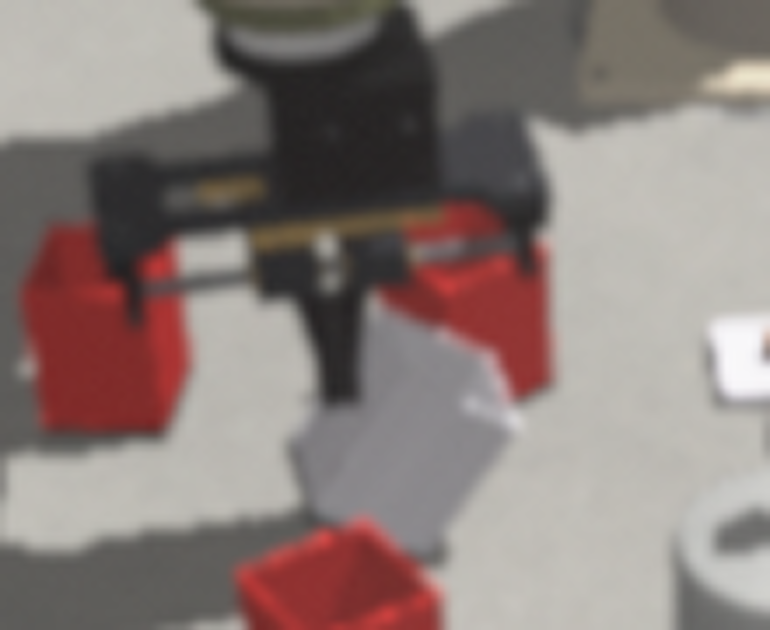

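View pics/t2.png

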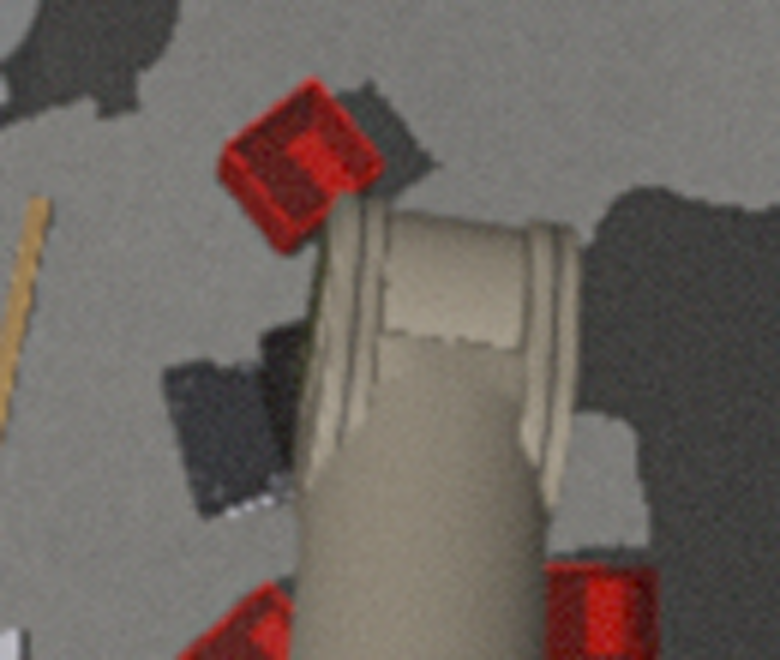

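The canister is leaning about 40–45° over the far edge, next to the fingers at s2 (400,430). I'll push it a little further, then raise and retreat.

Call:
arm_command(
  commands=[
    [0,[0,-0.006,0],[0,0,0]],
    [0,[0,-0.012,0],[0,0,0]],
    [0,[0,-0.018,0],[0,0,0]],
    [0,[0,-0.018,0],[0,0,0]],
    [0,[0,-0.01,0],[0,0,0]],
    [100,[0,0.01,-0.02],[0,0,0]],
    [100,[0,0.03,-0.05],[0,0,0]],
    [100,[-0.02,0.05,-0.08],[0,0,0]],
    [100,[-0.05,0.07,-0.1],[0,0,0]],
    [100,[-0.08,0.09,-0.1],[0,0,0]],
  ],
)

```text
time: 3.58
ee_pos: [0.4935, -0.2941, 0.2557]
eef_rot: [0.99, 0.144, 0.005, 0.002]
ft_force: [0.9, -1.2, -0.2]
width: 0.026
```

```bash
python3 - <<'E'
from bench import *; from h import *
s=read_state(); print(s['time'],s['ee_pos'],s['eef_rot'],s['joint_positions'],s['width'],s['ft_force'])
c=camera("top")["pixels"][:,:,::-1]; crop(c,250,130,130,110,6,"pics/t3.png")
c=camera("scene")["pixels"][:,:,::-1]; crop(c,170,120,110,90,7,"pics/s3.png")
E
```

```text
3.5833 [ 0.49349074 -0.29406051  0.25572704] [0.98959889 0.14374136 0.00537384 0.00189105] [ 0.76578635  0.26109146 -0.36056326  1.64163131  0.09361197  1.24514871
 -0.8948768 ] 0.025955441784768243 [ 0.8671674 -1.1998263 -0.2381777]
```

View pics/s3.png

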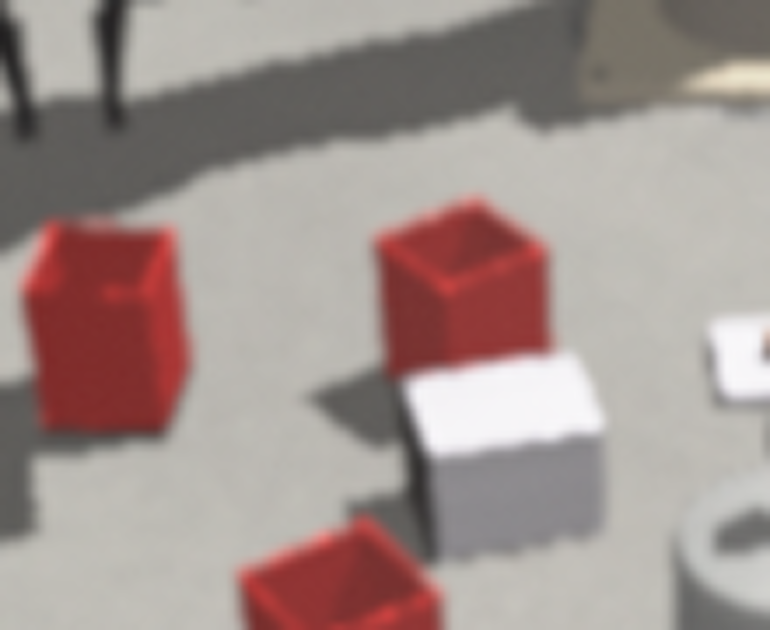

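View pics/t3.png

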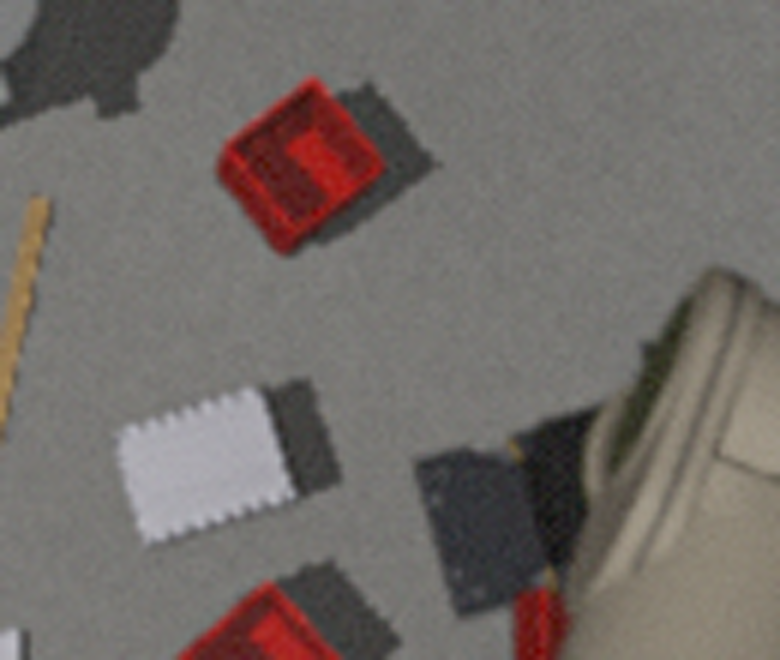

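It has fallen onto its side and lies released. Its top-face corners in t3 are (118,435), (256,388), (297,493) and (150,543), with the mouth towards the left (middle). Next I'll measure it and fit a kinematic model from the recorded states so I can check the planned tilts.

```bash
cat > fk.py <<'E'
from h import *
from scipy.optimize import least_squares
J=np.array([[1.29539317,0.33279227,-0.06467611,1.46085296,0.0215905,1.34987189,-0.08850028],
[0.86681762,0.22158538,-0.30807335,1.60733215,0.06895977,1.32358495,-0.73440176],
[0.63813207,0.46075256,-0.37169262,1.63967543,0.18322646,1.08187649,-1.06843997],
[0.58742666,0.36980255,-0.41057978,1.7463704,0.16375964,1.05545526,-1.1615336],
[0.76578635,0.26109146,-0.36056326,1.64163131,0.09361197,1.24514871,-0.8948768]])
P=np.array([[0.15625229,-0.60489556,0.29154571],[0.43964824,-0.35725762,0.29206805],[0.5600713,-0.24961182,0.14132852],[0.54373121,-0.18184777,0.15120817],[0.49349074,-0.29406051,0.25572704]])
Q=[[.992022131,.126062336,-1.038e-4,-6.06e-4],[.99,.143,0,0],[.99,.143,-.003,-.002],[.99,.144,.002,0],[.98959889,.14374136,.00537384,.00189105]]
def fk(q,p,s):
    h,L1,a,L2,b,L3,c=p
    r=lambda ax,t:R.from_rotvec(np.eye(3)[ax]*t)
    o=np.array([0,0,h]);T=r(2,s[0]*q[0])*r(1,q[1])*r(2,s[1]*q[2])
    o=o+T.apply([a,0,L1]); T=T*r(1,q[3]); o=o+T.apply([b,0,L2])
    T=T*r(2,s[2]*q[4])*r(1,q[5]); o=o+T.apply([c,0,L3]); T=T*r(2,s[3]*q[6])*r(2,s[4]*np.pi/2)
    return o,T
if __name__=="__main__":
    import itertools
    for s in itertools.product([1,-1],[1,-1],[1,-1],[1,-1],[1,-1]):
        def f(p):
            out=[]
            for q,pp,qq in zip(J,P,Q):
                o,T=fk(q,p,s); out+=list(o-pp); out+=list(.3*(T.inv()*R.from_quat(qq)).as_rotvec())
            return np.array(out+list(.001*p))
        m=least_squares(f,[.3,.4,0,.4,0,.2,0])
        if m.cost<.01: print(s,m.cost,m.x.round(4),abs(f(m.x)[:-7]).max())
E
python3 fk.py; python3 - <<'E'
from h import *
P=np.array([px2w('top',250+(x+.5)/6-.5,130+(y+.5)/6-.5,.062) for x,y in [(118,435),(256,388),(297,493),(150,543)]])[:,:2]
e=np.roll(P,-1,0)-P
print(P.round(4).tolist(),P.mean(0).round(4),np.linalg.norm(e,axis=1).round(4),np.degrees(np.arctan2(e[:,1],e[:,0])).round(1))
P=np.array([px2w('scene',170+(x+.5)/7-.5,120+(y+.5)/7-.5,.062) for x,y in [(405,385),(577,352),(605,425),(432,458)]])[:,:2]
e=np.roll(P,-1,0)-P
print(P.round(4).tolist(),P.mean(0).round(4),np.linalg.norm(e,axis=1).round(4),np.degrees(np.arctan2(e[:,1],e[:,0])).round(1))
E
```

```text
(-1, -1, -1, -1, 1) 0.002038820355561462 [ 1.9983  0.7966 -0.0447  0.5175  0.0788  2.284   0.0718] 0.040174685821895345
[[0.53, -0.0663], [0.5571, -0.1389], [0.5019, -0.1617], [0.4733, -0.0846]] [ 0.5156 -0.1129] [0.0774 0.0597 0.0821 0.0596] [ -69.5 -157.6  110.4   17.9]
[[0.51, -0.1593], [0.4785, -0.0824], [0.5373, -0.0644], [0.5667, -0.1392]] [ 0.5231 -0.1113] [0.0831 0.0615 0.0803 0.0602] [ 112.3   17.   -68.6 -160.4]
```

```bash
python3 - <<'E'
from fk import *
import itertools
Qs=[R.from_quat(np.array(q)/np.linalg.norm(q)) for q in Q]
for s in itertools.product([1,-1],repeat=4):
    rel=[fk(q,[0]*7,s+(0,))[1].inv()*T for q,T in zip(J,Qs)]
    d=[(rel[0].inv()*r).magnitude() for r in rel]
    print(s,np.round(d,3),rel[0].as_rotvec().round(3))
E
```

```text
(1, 1, 1, 1) [0.    0.069 0.069 0.071 0.072] [ 2.000e-03 -2.000e-03 -2.076e+00]
(1, 1, 1, -1) [0.    1.361 2.029 2.217 1.684] [ 2.000e-03 -2.000e-03 -2.253e+00]
(1, 1, -1, 1) [0.    0.111 0.32  0.28  0.147] [-0.02  -0.048 -2.067]
(1, 1, -1, -1) [0.    1.338 1.876 2.07  1.636] [-0.025 -0.047 -2.243]
(1, -1, 1, 1) [0.    0.422 0.558 0.631 0.527] [ 0.026  0.041 -1.954]
(1, -1, 1, -1) [0.    0.885 1.497 1.583 1.117] [ 0.031  0.04  -2.131]
(1, -1, -1, 1) [0.    0.435 0.646 0.729 0.554] [ 0.002 -0.002 -1.945]
(1, -1, -1, -1) [0.    0.857 1.314 1.417 1.059] [ 2.000e-03 -2.000e-03 -2.122e+00]
(-1, 1, 1, 1) [0.    0.788 1.245 1.345 0.988] [ 0.    -0.     1.616]
(-1, 1, 1, -1) [0.    0.503 0.715 0.802 0.625] [ 0.    -0.     1.439]
(-1, 1, -1, 1) [0.    0.817 1.43  1.512 1.047] [-0.035  0.031  1.625]
(-1, 1, -1, -1) [0.    0.488 0.618 0.696 0.594] [-0.032  0.033  1.448]
(-1, -1, 1, 1) [0.    1.27  1.809 1.999 1.565] [ 0.034 -0.034  1.738]
(-1, -1, 1, -1) [0.    0.106 0.342 0.309 0.159] [ 0.03  -0.036  1.561]
(-1, -1, -1, 1) [0.    1.292 1.961 2.145 1.613] [-0.     0.     1.748]
(-1, -1, -1, -1) [0.    0.001 0.002 0.001 0.   ] [-0.     0.     1.571]
```

```bash
python3 - <<'E'
from fk import *
r=lambda ax,t:R.from_rotvec(np.eye(3)[ax]*t).as_matrix()
A=[];b=[]
for q,p in zip(J,P):
    T0=r(2,-q[0]);T1=T0@r(1,q[1]);T2=T1@r(2,-q[2]);T3=T2@r(1,q[3]);T4=T3@r(2,-q[4]);T5=T4@r(1,q[5])
    A.append(np.hstack([np.eye(3)[:,2:],T0[:,:1],T2[:,[0,2]],T3[:,[0,2]],T5[:,[0,2]]]));b.append(p)
A=np.vstack(A);b=np.hstack(b);n=A.shape[1]
x0=np.array([.3,0,0,.4,0,.4,0,.2])
for lam in(1e-2,3e-3,1e-3):
    x=x0+np.linalg.lstsq(np.vstack([A,lam*np.eye(n)]),np.hstack([b-A@x0,np.zeros(n)]),rcond=None)[0]
    print(lam,x.round(4),abs(A@x-b).max().round(5))
A2=A[:,[0,3,5,7]];y0=x0[[0,3,5,7]];
for lam in (1e-2,1e-3):
    x=y0+np.linalg.lstsq(np.vstack([A2,lam*np.eye(4)]),np.hstack([b-A2@y0,np.zeros(4)]),rcond=None)[0];print(x.round(4),abs(A2@x-b).max(), np.linalg.svd(A2)[1])
E
```

```text
0.01 [ 0.2767  0.1196 -0.0154  0.4261 -0.0109  0.503   0.1144  0.2917] 0.03561
0.003 [ 0.3309  0.1191 -0.0168  0.4297 -0.0095  0.5037  0.114   0.3482] 0.03563
0.001 [ 0.345   0.119  -0.0172  0.4306 -0.0092  0.5038  0.1139  0.363 ] 0.03563
[0.5682 0.6642 0.4123 0.8248] 0.03740748228922469 [3.88444631 2.20153472 0.25347635 0.00845561]
[1.1771 0.6756 0.4076 1.4461] 0.037864556923291215 [3.88444631 2.20153472 0.25347635 0.00845561]
```

```bash
python3 - <<'E'
from fk import *
r=lambda ax,t:R.from_rotvec(np.eye(3)[ax]*t).as_matrix()
import itertools
names=['h','T0x','T0y','T2x','T2y','L1','T3x','T3y','L2','T5x','T5y','L3','bx','by']
A=[];b=[]
for q,p in zip(J,P):
    T0=r(2,-q[0]);T1=T0@r(1,q[1]);T2=T1@r(2,-q[2]);T3=T2@r(1,q[3]);T4=T3@r(2,-q[4]);T5=T4@r(1,q[5])
    A.append(np.hstack([np.eye(3)[:,2:],T0[:,:2],T2,T3,T5,np.eye(3)[:,:2]]));b.append(p)
A=np.vstack(A);b=np.hstack(b)
base=[0,5,8,11]
for k in (1,2):
  for ex in itertools.combinations([1,2,3,4,6,7,9,10,12,13],k):
    c=base+list(ex);x0=np.array([.3,.4,.4,.2]+[0]*k);AA=A[:,c]
    x=x0+np.linalg.lstsq(np.vstack([AA,3e-3*np.eye(len(c))]),np.hstack([b-AA@x0,np.zeros(len(c))]),rcond=None)[0]
    e=abs(AA@x-b).max()
    if e<.008: print([names[i] for i in c],x.round(4),e.round(5))
E
```

```text
['h', 'L1', 'L2', 'L3', 'T0y'] [ 0.453   0.4629  0.4921  0.492  -0.0453] 0.00469
['h', 'L1', 'L2', 'L3', 'T2y'] [ 0.0875  0.4386  0.487   0.101  -0.0453] 0.00451
['h', 'L1', 'L2', 'L3', 'T3y'] [ 0.0875  0.4386  0.487   0.101  -0.0453] 0.00451
['h', 'L1', 'L2', 'L3', 'T5y'] [ 0.013   0.4218  0.4908  0.0136 -0.0466] 0.00557
['h', 'L1', 'L2', 'L3', 'T0x', 'T0y'] [ 0.4441  0.4608  0.4911  0.4815  0.0015 -0.045 ] 0.00458
['h', 'L1', 'L2', 'L3', 'T0x', 'T2y'] [ 0.0819  0.4369  0.4863  0.0941  0.0013 -0.0451] 0.00456
['h', 'L1', 'L2', 'L3', 'T0x', 'T3y'] [ 0.0819  0.4369  0.4863  0.0941  0.0013 -0.0451] 0.00456
['h', 'L1', 'L2', 'L3', 'T0x', 'T5y'] [ 0.0357  0.4287  0.4946  0.0415 -0.0061 -0.0479] 0.00538
['h', 'L1', 'L2', 'L3', 'T0y', 'T2x'] [ 4.512e-01  4.627e-01  4.917e-01  4.901e-01 -4.540e-02  4.000e-04] 0.00468
['h', 'L1', 'L2', 'L3', 'T0y', 'T2y'] [ 0.2558  0.4486  0.49    0.2797 -0.0217 -0.0239] 3e-05
['h', 'L1', 'L2', 'L3', 'T0y', 'T3x'] [ 0.2801  0.4248  0.494   0.3101 -0.0463 -0.0298] 0.00134
['h', 'L1', 'L2', 'L3', 'T0y', 'T3y'] [ 0.2558  0.4486  0.49    0.2797 -0.0217 -0.0239] 
[... 1443 characters left out ...]
0.0462] 0.00328
['h', 'L1', 'L2', 'L3', 'T3y', 'T5x'] [ 8.790e-02  4.386e-01  4.871e-01  1.014e-01 -4.530e-02  1.000e-04] 0.00451
['h', 'L1', 'L2', 'L3', 'T3y', 'T5y'] [ 0.0998  0.4414  0.4864  0.1155 -0.0521  0.007 ] 0.00437
['h', 'L1', 'L2', 'L3', 'T3y', 'bx'] [ 0.2154  0.4546  0.4869  0.2444 -0.041  -0.0063] 0.00195
['h', 'L1', 'L2', 'L3', 'T3y', 'by'] [ 0.1206  0.436   0.4857  0.1324 -0.0421 -0.0042] 0.00343
['h', 'L1', 'L2', 'L3', 'T5x', 'T5y'] [ 0.0838  0.4332  0.5086  0.089   0.0204 -0.0455] 0.0053
['h', 'L1', 'L2', 'L3', 'T5y', 'bx'] [ 0.1956  0.4454  0.4903  0.2188 -0.0406 -0.0086] 0.00355
['h', 'L1', 'L2', 'L3', 'T5y', 'by'] [ 0.0675  0.4196  0.4886  0.0668 -0.042  -0.0061] 0.00389
```

```bash
cat > ik.py <<'E'
from fk import *
r=lambda ax,t:R.from_rotvec(np.eye(3)[ax]*t)
LO=np.array([-2.6,-.5,-1.47,.16,-1.27,.06,-2.6]);HI=np.array([2.6,2.12,1.34,2.42,4.41,2.06,2.6])
def FK(q,full=False):
    T=r(2,-q[0]);o=np.array([0,0,.2558])+T.apply([0,-.0217,0]);T=T*r(1,q[1])*r(2,-q[2]);o=o+T.apply([0,-.0239,.4486]);e=o
    T=T*r(1,q[3]);o=o+T.apply([0,0,.49]);w=o
    T=T*r(2,-q[4])*r(1,q[5]);o=o+T.apply([0,0,.2797]);T=T*r(2,-q[6]+np.pi/2)
    return (o,T,e,w) if full else (o,T)
def IK(p,Rm,q0):
    def f(q):
        o,T=FK(q); return np.hstack([(o-p)*10,(T.inv()*Rm).as_rotvec()*3,.003*(q-q0)])
    m=least_squares(f,np.clip(q0,LO+.01,HI-.01),bounds=(LO,HI)); o,T=FK(m.x)
    return m.x,np.linalg.norm(o-p),(T.inv()*Rm).magnitude()
def frame(y,z):
    return R.from_matrix(np.stack([np.cross(y,z),y,z],1))
E
cat > plan.py <<'E'
from ik import *
UP=np.array([0,0,1.])
def grasp(th,c=(.518,-.112),am=110.5,ax=.017,g=.048,sgn=1):
    a=np.radians(am);m=np.array([np.cos(a),np.sin(a),0]);y=np.array([np.sin(a),-np.cos(a),0])*sgn
    t=np.radians(th);z=m*np.sin(t)-UP*np.cos(t)
    gp=np.array([c[0],c[1],g])-m*ax
    return gp-z*.051,frame(y,z)
def final(th,am,c=(.5365,.241),ax=.017,g=.048,lift=0,sgn=1):
    a=np.radians(am);m=np.array([np.cos(a),np.sin(a),0]);y=np.array([np.sin(a),-np.cos(a),0])*sgn
    t=np.radians(th);z=-m*np.cos(t)-UP*np.sin(t)
    gp=np.array([c[0],c[1],.009+.042+lift])+m*(g-.031)+UP*ax
    return gp-z*.051,frame(y,z)
if __name__=="__main__":
    q0=J[-1]
    for th in (0,15,25):
      for sgn in(1,-1):
        p,Rm=grasp(th,sgn=sgn);q,e,a=IK(p,Rm,q0);print('G',th,sgn,p.round(3),q.round(2),round(e,4),round(a,3))
        for am in (93,110,130):
            best=None
            for qs in [q]+[LO+(HI-LO)*np.random.default_rng(i).random(7) for i in range(12)]:
                pf,Rf=final(th,am,sgn=sgn);q2,e2,a2=IK(pf,Rf,qs)
                if best is None or e2+a2<best[1]+best[2]-1e-4 or qs is q: best=(q2,e2,a2)
                if e2+a2<1e-3: break
            o,T,el,w=FK(best[0],True)
            print('  F',am,pf.round(3),best[0].round(2),round(best[1],4),round(best[2],3),'elbow',el.round(2),'wrist',w.round(2))
E
python3 plan.py
```

```text
G 0 1 [ 0.524 -0.128  0.099] [ 0.76  0.44 -0.71  1.86  0.34  0.97  0.25] 0.0 0.0
  F 93 [0.533 0.309 0.068] [-1.04  1.26  0.24  1.09  0.74  2.06 -0.88] 0.0 0.0 elbow [0.25 0.34 0.4 ] wrist [0.52 0.59 0.07]
  F 110 [0.513 0.305 0.068] [-0.86  1.12 -0.2   1.36  1.16  2.06 -1.06] 0.0 0.0 elbow [0.3  0.28 0.45] wrist [0.42 0.57 0.07]
  F 130 [0.493 0.293 0.068] [-0.79  1.02 -0.38  1.67  1.44  1.98 -1.17] 0.0 0.0 elbow [0.3  0.24 0.48] wrist [0.31 0.51 0.07]
G 0 -1 [ 0.524 -0.128  0.099] [ 0.08  0.34  0.09  1.89 -0.04  0.91 -2.6 ] 0.0 0.0
  F 93 [0.533 0.309 0.068] [-1.04  1.26  0.24  1.09  0.74  2.06  2.27] 0.0 0.0 elbow [0.25 0.34 0.4 ] wrist [0.52 0.59 0.07]
  F 110 [0.513 0.305 0.068] [-0.86  1.12 -0.2   1.36  1.16  2.06  2.08] 0.0 0.0 elbow [0.3  0.28 0.45] wrist [0.42 0.57 0.07]
  F 130 [0.493 0.293 0.068] [-0.72  1.05 -0.47  1.67  1.5   2.04  1.97] 0.0 0.0 elbow [0.33 0.23 0.47] wrist [0.31 0.51 0.07]
G 15 1 [ 0.529 -0.14   0.097] [ 0.89  0.59 -0.78  1.72  0.2   1.13  0.44] 0.0 0.0
  F 93 [0.533 0.307 0.081] [-0.77  1.1  -0.22  1.17  0.91  2.06 -1.05] 0.0 0.0 elbow [0.32 0.25 0.46]
[... 954 characters left out ...]
515 0.3   0.09 ] [-0.6   0.92 -0.52  1.47  1.13  1.88 -1.07] 0.0 0.0 elbow [0.33 0.17 0.52] wrist [0.43 0.54 0.21]
  F 130 [0.496 0.289 0.09 ] [-0.5   0.83 -0.69  1.76  1.37  1.77 -1.05] 0.0 0.0 elbow [0.32 0.13 0.55] wrist [0.33 0.48 0.21]
G 25 -1 [ 0.532 -0.148  0.094] [ 0.48  0.55 -0.17  1.65 -0.26  1.23 -2.34] 0.0 0.0
  F 93 [0.533 0.304 0.09 ] [-0.56  1.05 -0.55  1.22  1.03  2.06  2.  ] 0.0 0.0 elbow [0.36 0.17 0.47] wrist [0.52 0.56 0.21]
  F 110 [0.515 0.3   0.09 ] [-0.48  0.99 -0.71  1.47  1.25  1.98  2.03] 0.0 0.0 elbow [0.36 0.14 0.49] wrist [0.43 0.54 0.21]
  F 130 [0.496 0.289 0.09 ] [-0.43  0.88 -0.78  1.76  1.43  1.83  2.08] 0.0 0.0 elbow [0.34 0.11 0.53] wrist [0.33 0.48 0.21]
```

The fit is accurate to 0.03 mm, and both the tilted grasp and the tilted placing are reachable. I'll use a 20° tilt, which keeps the gripper body just above the reds.

```bash
python3 - <<'E'
from bench import *; from plan import *
s=read_state()
p,Rm=grasp(20,c=(.519,-.112),g=.053); print(p,Rm.as_matrix().round(3).tolist())
print(rel(s,p+[0,0,.12],Rm))
print(IK(p,Rm,s['joint_positions'])); 
for t in(110,95,90): 
  q,e,a=IK(*final(20,t,g=.053),IK(p,Rm,s['joint_positions'])[0]);print(t,q.round(2),e,a)
E
```

```text
[ 0.5310622  -0.14426183  0.10092432] [[-0.329, 0.937, -0.12], [0.88, 0.35, 0.32], [0.342, 0.0, -0.94]]
(array([ 0.0833, -0.1373,  0.0307]), array([ 0.2936,  0.2662, -1.6312]))
(array([ 0.92311742,  0.63817315, -0.79346362,  1.66863731,  0.15427945,
        1.19269399,  0.482187  ]), np.float64(2.0152025408018076e-07), 1.7606962333697842e-06)
110 [-0.66  0.97 -0.47  1.44  1.14  1.93 -1.08] 3.525167348358588e-07 2.3621255120251344e-06
95 [-0.69  1.05 -0.35  1.21  0.96  2.03 -1.08] 3.922931957938445e-07 2.254270320382947e-06
90 [-0.71  1.08 -0.29  1.14  0.89  2.06 -1.08] 4.326488896883598e-07 2.342975506181503e-06
```

Call:
arm_command(
  commands=[
    [100,[0.006,-0.01,0.0],[0.02,0.018,-0.112]],
    [100,[0.012,-0.02,0.0],[0.04,0.036,-0.224]],
    [100,[0.018,-0.03,0.0],[0.06,0.054,-0.336]],
    [100,[0.024,-0.04,0.0],[0.08,0.072,-0.448]],
    [100,[0.03,-0.05,0.0],[0.1,0.09,-0.56]],
    [100,[0.036,-0.06,0.0],[0.12,0.108,-0.672]],
    [100,[0.042,-0.07,0.0],[0.14,0.126,-0.784]],
    [100,[0.048,-0.08,0.0],[0.16,0.144,-0.896]],
    [100,[0.054,-0.09,0.0],[0.18,0.162,-1.008]],
    [100,[0.06,-0.1,0.0],[0.2,0.18,-1.12]],
  ],
)

```text
time: 4.52
ee_pos: [0.5215, -0.1793, 0.2509]
eef_rot: [0.752, 0.646, 0.073, -0.105]
ft_force: [-0.0, 0.6, -0.4]
width: 0.0863
```

```bash
python3 - <<'E'
from bench import *; from plan import *
s=read_state();print(s['ee_pos'],s['joint_positions'].round(2),s['width'])
p,Rm=grasp(20,c=(.519,-.112),g=.053)
print(rel(s,p+[0,0,.10],Rm),rel(s,p,Rm))
E
```

```text
[ 0.52152944 -0.17928448  0.25090684] [ 0.84  0.33 -0.58  1.61 -0.06  1.34  0.14] 0.0862716529503584
(array([0.0227, 0.0076, 0.057 ]), array([ 0.0882,  0.0818, -0.4975])) (array([-0.0019,  0.0139,  0.1537]), array([ 0.0882,  0.0818, -0.4975]))
```

Call:
arm_command(
  commands=[
    [100,[0.004,0.001,0.01],[0.018,0.016,-0.1]],
    [100,[0.008,0.003,0.02],[0.036,0.033,-0.2]],
    [100,[0.012,0.004,0.03],[0.054,0.05,-0.3]],
    [100,[0.016,0.005,0.04],[0.072,0.066,-0.4]],
    [100,[0.02,0.007,0.05],[0.088,0.082,-0.498]],
    [100,[0.0227,0.0076,0.057],[0.088,0.082,-0.498]],
    [100,[0.0227,0.0076,0.057],[0.088,0.082,-0.498]],
    [100,[0.0227,0.0076,0.057],[0.088,0.082,-0.498]],
    [100,[0.0227,0.0076,0.057],[0.088,0.082,-0.498]],
    [100,[0.0227,0.0076,0.057],[0.088,0.082,-0.498]],
  ],
)

```text
time: 5.35
ee_pos: [0.5313, -0.1444, 0.2017]
eef_rot: [0.564, 0.808, 0.099, -0.142]
ft_force: [0.5, -0.9, 0.1]
width: 0.0873
```

```bash
python3 - <<'E'
from bench import *; from plan import *
s=read_state();print(s['ee_pos'],s['joint_positions'].round(2),s['width'])
p,Rm=grasp(20,c=(.519,-.112),g=.053)
print(rel(s,p,Rm))
c=camera("scene")["pixels"][:,:,::-1]; crop(c,170,110,130,100,6,"pics/s4.png")
c=camera("top")["pixels"][:,:,::-1]; crop(c,250,130,130,100,6,"pics/t4.png")
E
```

```text
[ 0.53130769 -0.14441917  0.20173163] [ 0.83  0.46 -0.66  1.6  -0.02  1.35  0.56] 0.08730180192373518
(array([-0.0341, -0.0001,  0.0949]), array([ 0.0018,  0.0021, -0.0057]))
```

View pics/s4.png

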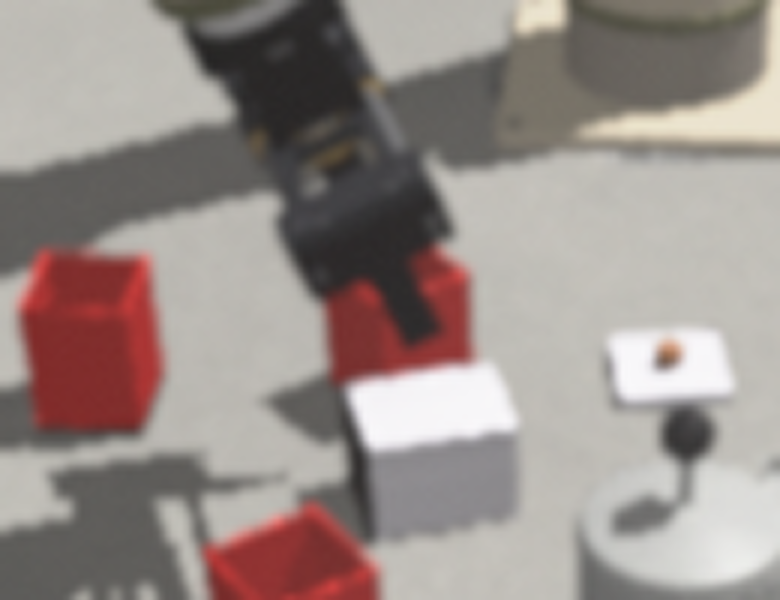

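View pics/t4.png

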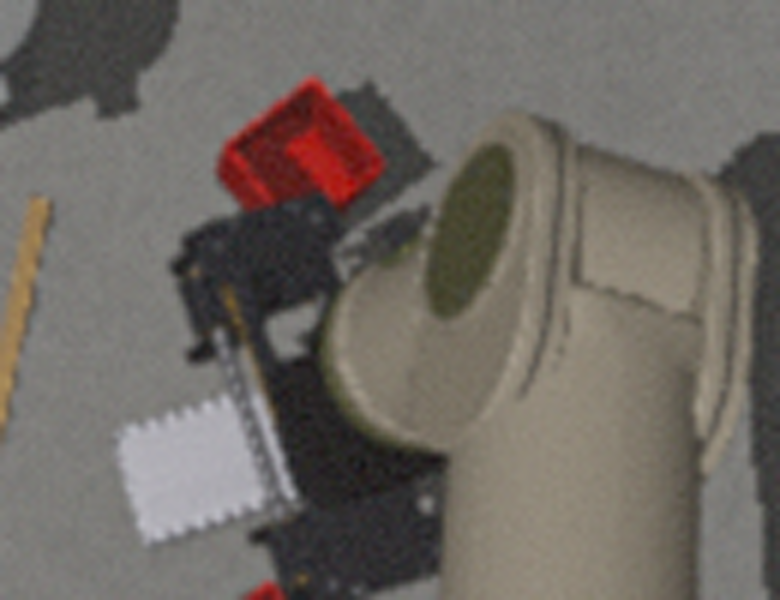

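The jaws straddle the canister, with the body above both reds. Now I'll lower straight down.

Call:
arm_command(
  commands=[
    [100,[-0.005,0,0.014],[0.002,0.002,-0.005]],
    [100,[-0.01,0,0.028],[0.002,0.002,-0.005]],
    [100,[-0.015,0,0.042],[0.002,0.002,-0.005]],
    [100,[-0.02,0,0.056],[0.002,0.002,-0.005]],
    [100,[-0.0245,0,0.068],[0.002,0.002,-0.005]],
    [100,[-0.0285,0,0.079],[0.002,0.002,-0.005]],
    [100,[-0.032,0,0.089],[0.002,0.002,-0.005]],
    [100,[-0.034,0,0.0945],[0.002,0.002,-0.005]],
    [100,[-0.034,0,0.0945],[0.002,0.002,-0.005]],
    [100,[-0.034,0,0.0945],[0.002,0.002,-0.005]],
  ],
)

```text
time: 6.28
ee_pos: [0.5312, -0.1435, 0.1007]
eef_rot: [0.561, 0.809, 0.099, -0.143]
ft_force: [0.2, 0.3, 0.1]
width: 0.0868
```

```bash
python3 - <<'E'
from bench import *; from plan import *
s=read_state();print(s['ee_pos'],s['joint_positions'].round(2),s['width'],s['ft_force'])
p,Rm=grasp(20,c=(.519,-.112),g=.053)
print(rel(s,p,Rm))
c=camera("scene")["pixels"][:,:,::-1]; crop(c,200,120,80,70,9,"pics/s5.png")
c=camera("top")["pixels"][:,:,::-1]; crop(c,255,140,80,80,7,"pics/t5.png")
E
```

```text
[ 0.53116409 -0.14351025  0.10072814] [ 0.81  0.58 -0.63  1.67  0.04  1.18  0.56] 0.08682828673366669 [0.20576566 0.34610631 0.12676825]
(array([-0.0006, -0.0004, -0.0004]), array([-0.001 , -0.0015,  0.0012]))
```

View pics/s5.png

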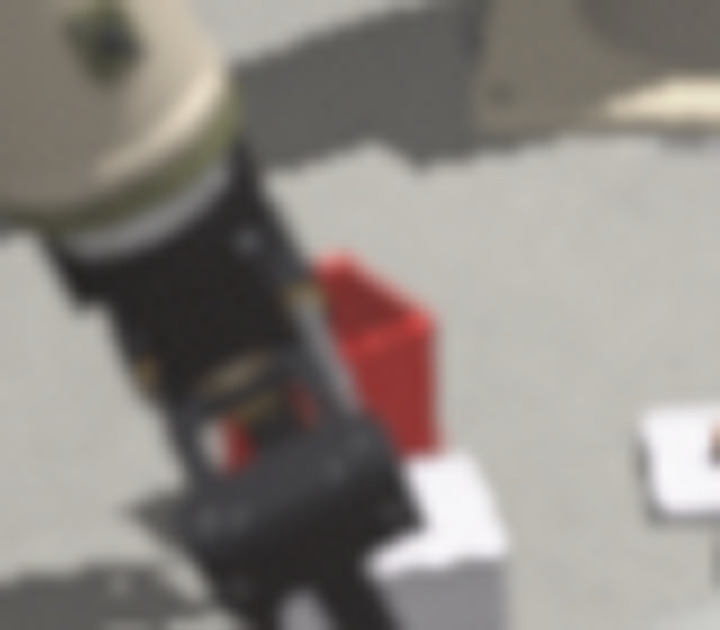

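View pics/t5.png

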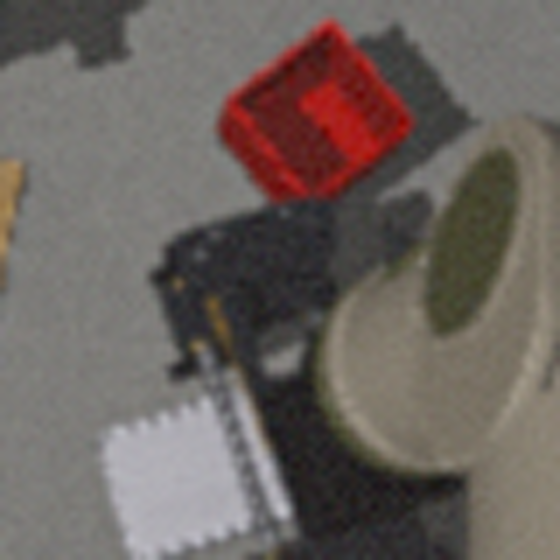

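Call:
arm_command(
  commands=[
    [0,[0,0,0],[0,0,0]],
    [0,[0,0,0],[0,0,0]],
    [0,[0,0,0],[0,0,0]],
    [0,[0,0,0],[0,0,0]],
    [0,[0,0,0],[0,0,0]],
    [0,[0,0,0],[0,0,0]],
    [0,[0,0,0],[0,0,0]],
    [0,[0,0,0],[0,0,0]],
    [0,[0,0,0],[0,0,0]],
    [0,[0,0,0],[0,0,0]],
  ],
  squeeze=40,
)

```text
time: 7.22
ee_pos: [0.5311, -0.1436, 0.1008]
eef_rot: [0.561, 0.809, 0.099, -0.143]
ft_force: [-0.6, 0.4, 2.8]
width: 0.0616
```

```bash
python3 - <<'E'
from bench import *; from plan import *
s=read_state();print(s['ee_pos'],s['eef_rot'],s['joint_positions'].round(2),s['width'],s['ft_force'],s['torque'])
R0=R.from_quat(s['eef_rot']); print(R0.inv().apply([0,0,.2]))
E
```

```text
[ 0.53105561 -0.14362581  0.10076828] [ 0.56072043  0.80946723  0.09893169 -0.14341519] [ 0.81  0.58 -0.63  1.67  0.04  1.18  0.56] 0.06159354324651204 [-0.5542735   0.3935633   2.84416453] [-0.32194511  0.07776079  0.13759986]
[ 6.86251687e-02 -1.33546301e-04 -1.87857841e-01]
```

The width is 61.6 mm, so it is held across the 62 mm sides. Lift.

Call:
arm_command(
  commands=[
    [0,[0.003,0,-0.009],[0,0,0]],
    [0,[0.01,0,-0.028],[0,0,0]],
    [0,[0.02,0,-0.055],[0,0,0]],
    [0,[0.03,0,-0.082],[0,0,0]],
    [0,[0.04,0,-0.11],[0,0,0]],
    [0,[0.05,0,-0.137],[0,0,0]],
    [0,[0.06,0,-0.164],[0,0,0]],
    [0,[0.068,0,-0.188],[0,0,0]],
    [0,[0.068,0,-0.188],[0,0,0]],
    [0,[0.068,0,-0.188],[0,0,0]],
  ],
)

```text
time: 8.05
ee_pos: [0.5318, -0.144, 0.302]
eef_rot: [0.561, 0.81, 0.099, -0.142]
ft_force: [-0.4, 1.5, -2.7]
width: 0.0616
```

```bash
python3 - <<'E'
from bench import *; from plan import *
s=read_state();print(s['ee_pos'],s['eef_rot'],s['joint_positions'].round(2),s['width'],s['ft_force'],s['torque'])
c=camera("scene")["pixels"][:,:,::-1]; crop(c,190,60,110,100,6,"pics/s6.png")
c=camera("top")["pixels"][:,:,::-1]; crop(c,240,140,110,80,7,"pics/t6.png")
E
```

```text
[ 0.53179257 -0.1440438   0.30195243] [ 0.56060869  0.80976074  0.09910658 -0.14206805] [ 0.85  0.39 -0.68  1.48 -0.06  1.54  0.54] 0.06160155945507779 [-0.35231049  1.46254996 -2.70062837] [-0.49271317 -0.31995623 -0.00903907]
```

View pics/s6.png

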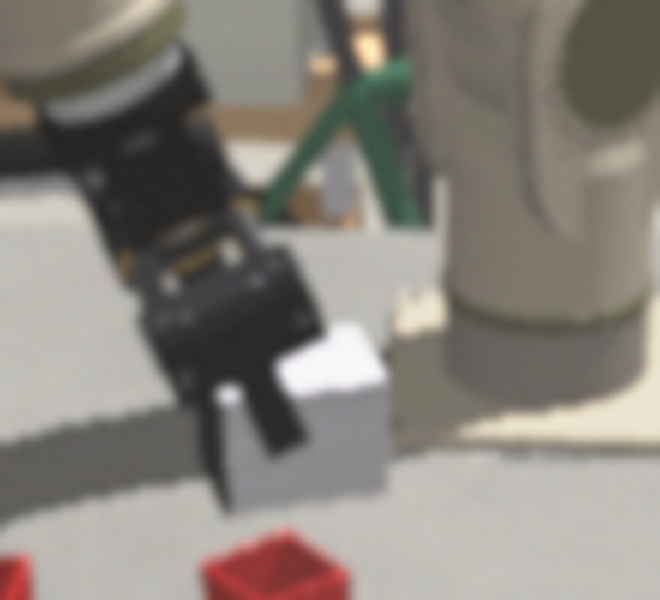

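View pics/t6.png

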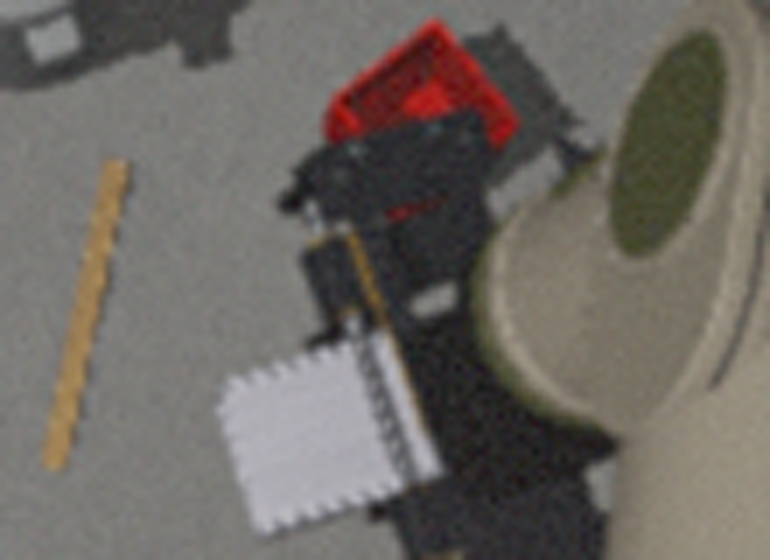

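```bash
python3 - <<'E'
from plan import *
for l,p,z in(('grinder top',(124,323),.16),('crank knob',(98,360),.19),('cyl',(70,448),.1),('grinder scene base',None,0),('burner',(255,168),.05),('screen near',(205,200),.0),('screen r',(310,180),.17),('bowl',(90,600),.1)):
    if p: print(l,px2w('top',p[0]*.64,p[1]*.64,z).round(3))
print(px2w('scene',677*.64,300*.64,0),px2w('scene',692*.64,240*.64,.15),px2w('scene',701*.64,210*.64,.19), px2w('scene',699*.64,243*.64,0))
E
```

```text
grinder top [0.491 0.499 0.16 ]
crank knob [0.419 0.531 0.19 ]
cyl [0.25  0.609 0.1  ]
burner [0.832 0.288 0.05 ]
screen near [0.773 0.402 0.   ]
screen r [0.776 0.156 0.17 ]
bowl [-0.034  0.55   0.1  ]
[0.48628976 0.51451218 0.        ] [0.49239965 0.50366482 0.15      ] [0.44382651 0.52515568 0.19      ] [0.25088443 0.63353846 0.        ]
```

The grinder stands at about (0.49, 0.505), 195 mm tall, with its crank towards (0.42, 0.53). That blocks a straight approach from +y. I'll scan the approach yaw for reach and clearance.

```bash
python3 - <<'E'
from plan import *
from bench import *
qc=read_state()['joint_positions']
def segd(a,b,obs,hmax):
    d=9
    for t in np.linspace(0,1,40):
        p=a+(b-a)*t
        for o in obs:
            dz=max(0,p[2]-hmax); d=min(d,np.hypot(np.hypot(*(p[:2]-o)),dz))
    return d
ob=[np.array([.491,.502]),np.array([.46,.515]),np.array([.43,.528])]
rng=np.random.default_rng(0)
seeds=[LO+(HI-LO)*rng.random(7) for _ in range(25)]+[qc]
for am in (105,115,125,135,145,155,165,175,183):
    p,Rm=final(20,am,g=.053)
    sol=[]
    for s in seeds:
        q,e,a=IK(p,Rm,s)
        if e<1e-3 and a<5e-3:
            o,T,el,w=FK(q,True); sol.append((min(np.min(q-LO),np.min(HI-q)),q,segd(el,w,ob,.2),segd(w,o,ob,.2),el,w))
    if not sol: print(am,'none');continue
    b=max(sol,key=lambda x:min(x[0],.15)+min(x[2],.2)+min(x[3],.2)); print(am,len(sol),'lim',round(b[0],2),b[1].round(2),'fore',round(b[2],3),'tool',round(b[3],3),b[4].round(2),b[5].round(2))
E
```

```text
105 19 lim 0.49 [-1.33  1.04  0.57  1.41  0.46  1.57 -0.75] fore 0.02 tool 0.003 [0.13 0.36 0.49] [0.45 0.56 0.18]
115 18 lim 0.48 [-1.14  0.88  0.18  1.55  0.82  1.58 -0.92] fore 0.037 tool 0.025 [0.18 0.29 0.55] [0.4  0.54 0.18]
125 18 lim 0.62 [-1.23  0.81  0.22  1.71  0.9   1.44 -0.93] fore 0.086 tool 0.077 [0.15 0.29 0.57] [0.35 0.51 0.18]
135 17 lim 0.56 [-1.31  0.74  0.27  1.86  1.    1.31 -0.97] fore 0.139 tool 0.128 [0.12 0.28 0.59] [0.3  0.48 0.18]
145 18 lim 0.41 [-1.4   0.68  0.32  2.01  1.14  1.17 -1.02] fore 0.192 tool 0.174 [0.09 0.27 0.61] [0.26 0.43 0.18]
155 17 lim 0.3 [-0.65  0.65 -0.51  2.12  1.61  1.5  -1.11] fore 0.244 tool 0.215 [0.25 0.14 0.61] [0.23 0.38 0.18]
165 18 lim 0.17 [-0.49  0.63 -0.64  2.25  1.81  1.47 -1.12] fore 0.294 tool 0.24 [0.26 0.09 0.61] [0.22 0.33 0.18]
175 16 lim 0.08 [ 0.27  1.36 -1.35  2.34  2.6   1.96 -0.52] fore 0.342 tool 0.256 [ 0.42 -0.14  0.33] [0.21 0.27 0.18]
183 none
```

```bash
cat > path.py <<'E'
from plan import *
from scipy.spatial.transform import Slerp
from bench import *
if __name__=="__main__":
  s=read_state();q=s['joint_positions'];R0=R.from_quat(s['eef_rot'])
  for am in (150,160):
    p,Rm=final(20,am,g=.053,lift=.13)
    sl=Slerp([0,1],R.concatenate([R0,Rm])); print('mag',(R0.inv()*Rm).magnitude(),p)
    qq=q.copy()
    for k in np.linspace(0,1,21):
        pos=s['ee_pos']+(p-s['ee_pos'])*k+[0,0,.05*np.sin(np.pi*k)]
        q2,e,a=IK(pos,sl(k),qq); o,T,el,w=FK(q2,True)
        can=pos+T.apply([0,0,.051])
        if round(k*20)%4==0: print(round(k,2),q2.round(2),'dq',abs(q2-qq).max().round(2),e.round(4),a.round(3),'el',el.round(2),'w',w.round(2),'gp',can.round(2),'z',T.apply([0,0,1]).round(2))
        qq=q2
    p2,R2=final(20,am,g=.053);q2,e,a=IK(p2,R2,qq);print('end',q2.round(2),e,a)
    print(rel(s,p,Rm))
E
python3 path.py
```

```text
mag 1.6869148704197896 [0.47594376 0.27596216 0.21544303]Traceback (most recent call last):
  File "path.py", line 14, in <module>
    if round(k*20)%4==0: print(round(k,2),q2.round(2),'dq',abs(q2-qq).max().round(2),e.round(4),a.round(3),'el',el.round(2),'w',w.round(2),'gp',can.round(2),'z',T.apply([0,0,1]).round(2))
                                                                                                ^^^^^^^
AttributeError: 'float' object has no attribute 'round'
```

```bash
sed -i 's/e.round(4),a.round(3)/round(float(e),4),round(float(a),3)/' path.py; python3 path.py
```

```text
mag 1.6869148704197896 [0.47594376 0.27596216 0.21544303]
0.0 [ 0.85  0.39 -0.68  1.48 -0.06  1.54  0.54] dq 0.0 0.0 0.0 el [ 0.09 -0.16  0.67] w [ 0.57 -0.23  0.56] gp [ 0.52 -0.13  0.25] z [-0.12  0.32 -0.94]
0.2 [ 0.79  0.13 -0.77  1.7   0.01  1.29  0.51] dq 0.06 0.0 0.0 el [ 0.03 -0.08  0.7 ] w [ 0.5  -0.08  0.59] gp [ 0.52 -0.06  0.26] z [ 0.06  0.08 -1.  ]
0.4 [ 0.69 -0.06 -0.88  1.87  0.16  1.08  0.35] dq 0.06 0.0 0.0 el [-0.03 -0.02  0.7 ] w [0.43 0.06 0.58] gp [0.52 0.02 0.26] z [ 0.26 -0.14 -0.95]
0.6 [ 0.62 -0.11 -1.13  1.99  0.54  0.98 -0.04] dq 0.13 0.0 0.0 el [-0.04 -0.01  0.7 ] w [0.37 0.2  0.53] gp [0.52 0.09 0.25] z [ 0.48 -0.32 -0.82]
0.8 [ 0.24  0.22 -1.22  2.06  1.2   1.32 -0.62] dq 0.14 0.0 0.0 el [ 0.11 -0.06  0.69] w [0.3  0.31 0.43] gp [0.52 0.17 0.23] z [ 0.67 -0.43 -0.61]
1.0 [-0.25  0.57 -1.    2.03  1.57  1.73 -0.84] dq 0.11 0.0 0.0 el [0.26 0.03 0.62] w [0.25 0.41 0.31] gp [0.52 0.25 0.2 ] z [ 0.81 -0.47 -0.34]
end [-0.36  0.84 -0.85  2.03  1.71  1.77 -1.07] 1.228918699160174e-07 5.061677676428222e-07
(array([0.3585, 0.0964, 0.2208]), array([-0.3228, -1.5
[... 444 characters left out ...]
el [-0.05 -0.01  0.7 ] w [0.42 0.05 0.58] gp [0.52 0.01 0.27] z [ 0.3  -0.1  -0.95]
0.6 [ 0.73 -0.26 -1.12  2.05  0.31  0.81  0.23] dq 0.09 0.0 0.0 el [-0.09  0.04  0.69] w [0.35 0.17 0.52] gp [0.52 0.09 0.26] z [ 0.53 -0.25 -0.81]
0.8 [ 0.87 -0.5  -1.47  2.17  0.52  0.61 -0.06] dq 0.08 0.0088 0.021 el [-0.14  0.13  0.66] w [0.27 0.26 0.44] gp [0.52 0.17 0.23] z [ 0.73 -0.3  -0.61]
1.0 [ 0.63 -0.5  -1.47  2.31  1.    0.57 -0.44] dq 0.11 0.0701 0.178 el [-0.17  0.1   0.66] w [0.2  0.27 0.39] gp [0.52 0.26 0.19] z [ 0.88 -0.18 -0.45]
end [-0.38  0.73 -0.78  2.17  1.8   1.61 -1.08] 7.490550965791569e-07 3.5931698226624384e-06
(array([0.3505, 0.0877, 0.2179]), array([-0.4034, -1.4663, -0.863 ]))
```

```bash
cat > path2.py <<'E'
from path import *
s=read_state();q=s['joint_positions'];R0=R.from_quat(s['eef_rot'])
for wps in ([(115,.2),(145,.1),(145,0)],[(105,.22),(150,.1),(150,0)],[(130,.2),(145,.1),(145,0)]):
    print(wps);pa,Ra=s['ee_pos'],R0;qq=q.copy()
    for am,l in wps:
        p,Rm=final(20,am,g=.053,lift=l);sl=Slerp([0,1],R.concatenate([Ra,Rm])); print(' to',am,l,p.round(3),'mag',round((Ra.inv()*Rm).magnitude(),2))
        for k in np.linspace(0,1,21):
            q2,e,a=IK(pa+(p-pa)*k,sl(k),qq);o,T,el,w=FK(q2,True)
            if round(k*20)%5==0: print(round(k,2),q2.round(2),'dq',abs(q2-qq).max().round(2),round(float(e),4),round(float(a),3),'el',el.round(2),'w',w.round(2),'z',T.apply([0,0,1]).round(2))
            qq=q2
        pa,Ra=p,Rm
E
python3 path2.py
```

```text
[(115, 0.2), (145, 0.1), (145, 0)]
 to 115 0.2 [0.507 0.304 0.285] mag 1.57
0.0 [ 0.85  0.39 -0.68  1.48 -0.06  1.54  0.54] dq 0.0 0.0 0.0 el [ 0.09 -0.16  0.67] w [ 0.57 -0.23  0.56] z [-0.12  0.32 -0.94]
0.25 [ 0.66  0.16 -0.77  1.7   0.16  1.3   0.23] dq 0.08 0.0 0.0 el [ 0.05 -0.09  0.7 ] w [ 0.52 -0.02  0.58] z [ 0.03 -0.04 -1.  ]
0.5 [ 0.33  0.17 -0.87  1.77  0.58  1.35 -0.3 ] dq 0.11 0.0 0.0 el [ 0.08 -0.07  0.69] w [0.47 0.19 0.55] z [ 0.18 -0.38 -0.91]
0.75 [-0.12  0.41 -0.85  1.69  0.98  1.72 -0.71] dq 0.09 0.0 0.0 el [ 0.2  -0.01  0.66] w [0.43 0.38 0.48] z [ 0.31 -0.67 -0.68]
1.0 [-0.58  0.67 -0.61  1.49  1.21  2.06 -0.82] dq 0.13 0.0 0.0 el [0.26 0.12 0.6 ] w [0.4  0.54 0.38] z [ 0.4  -0.85 -0.34]
 to 145 0.1 [0.479 0.281 0.185] mag 0.52
0.0 [-0.58  0.67 -0.61  1.49  1.21  2.06 -0.82] dq 0.0 0.0 0.0 el [0.26 0.12 0.6 ] w [0.4  0.54 0.38] z [ 0.4  -0.85 -0.34]
0.25 [-0.56  0.63 -0.64  1.62  1.25  1.96 -0.83] dq 0.03 0.0 0.0 el [0.26 0.11 0.61] w [0.36 0.52 0.36] z [ 0.5  -0.79 -0.34]
0.5 [-0.54  0.6  -0.66  1.74  1.3   1.86 -0.85] dq 0.02 0.0 0.0 el [0.25 0.1  0.62] w [0.
[... 4352 characters left out ...]
.26 0.43 0.28] z [ 0.77 -0.54 -0.34]
 to 145 0 [0.479 0.281 0.085] mag 0.0
0.0 [-0.39  0.62 -0.85  1.97  1.51  1.75 -0.91] dq 0.0 0.0 0.0 el [0.27 0.07 0.61] w [0.26 0.43 0.28] z [ 0.77 -0.54 -0.34]
0.25 [-0.41  0.67 -0.82  1.97  1.54  1.75 -0.96] dq 0.01 0.0 0.0 el [0.28 0.08 0.6 ] w [0.26 0.43 0.26] z [ 0.77 -0.54 -0.34]
0.5 [-0.42  0.72 -0.8   1.97  1.56  1.75 -1.  ] dq 0.01 0.0 0.0 el [0.3  0.09 0.58] w [0.26 0.43 0.23] z [ 0.77 -0.54 -0.34]
0.75 [-0.44  0.77 -0.78  1.97  1.58  1.75 -1.04] dq 0.01 0.0 0.0 el [0.31 0.1  0.57] w [0.26 0.43 0.21] z [ 0.77 -0.54 -0.34]
1.0 [-0.46  0.82 -0.76  1.96  1.6   1.75 -1.08] dq 0.01 0.0 0.0 el [0.32 0.11 0.55] w [0.26 0.43 0.18] z [ 0.77 -0.54 -0.34]
```

```bash
python3 - <<'E'
from path import *
s=read_state();print(rel(s,*final(20,122,g=.053,lift=.2)))
E
```

```text
(array([0.3962, 0.1268, 0.16  ]), array([-0.095 , -1.5671, -0.1997]))
```

Call:
arm_command(
  commands=[
    [0,[0.012,0.004,0.005],[-0.003,-0.047,-0.006]],
    [0,[0.032,0.01,0.013],[-0.008,-0.125,-0.016]],
    [0,[0.052,0.016,0.021],[-0.012,-0.205,-0.026]],
    [0,[0.071,0.023,0.029],[-0.017,-0.28,-0.036]],
    [0,[0.091,0.029,0.037],[-0.022,-0.36,-0.046]],
    [0,[0.111,0.036,0.045],[-0.027,-0.44,-0.056]],
    [0,[0.131,0.042,0.053],[-0.031,-0.517,-0.066]],
    [0,[0.15,0.048,0.061],[-0.036,-0.595,-0.076]],
    [0,[0.17,0.054,0.069],[-0.041,-0.673,-0.086]],
    [0,[0.19,0.061,0.077],[-0.046,-0.752,-0.096]],
  ],
)

```text
time: 8.98
ee_pos: [0.5157, 0.0699, 0.2927]
eef_rot: [0.522, 0.828, -0.09, 0.183]
ft_force: [1.2, -0.6, -2.7]
width: 0.0616
```

```bash
python3 - <<'E'
from path import *
s=read_state();print(s['ee_pos'],s['joint_positions'].round(2),s['width'],s['joint_vel'].round(2));print(rel(s,*final(20,122,g=.053,lift=.2)))
c=camera("scene")["pixels"][:,:,::-1]; crop(c,200,40,140,110,5,"pics/s7.png")
E
```

```text
[0.5156571  0.06990123 0.29268831] [ 0.4   0.11 -0.89  1.81  0.52  1.27 -0.19] 0.06159882667332901 [-0.8   0.23 -0.33  0.08  1.22  0.34 -1.38]
(array([ 0.2008,  0.0863, -0.075 ]), array([-0.048 , -0.8105, -0.1043]))
```

View pics/s7.png

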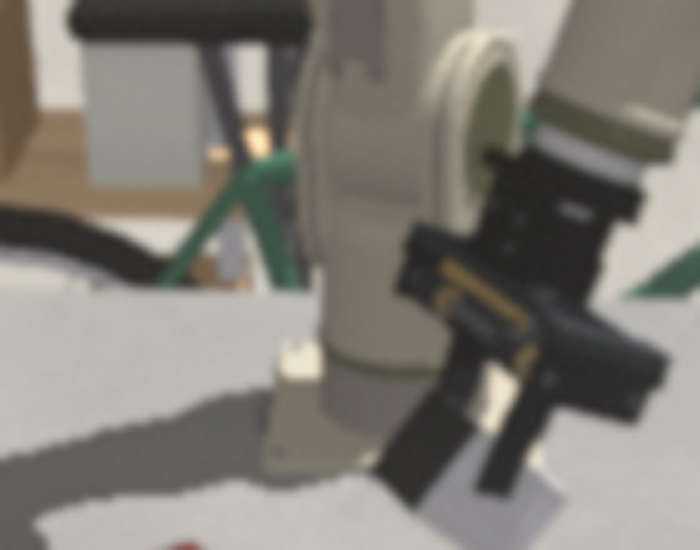

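Call:
arm_command(
  commands=[
    [0,[0.02,0.008,-0.008],[-0.005,-0.08,-0.01]],
    [0,[0.039,0.017,-0.015],[-0.009,-0.158,-0.02]],
    [0,[0.059,0.025,-0.022],[-0.014,-0.237,-0.03]],
    [0,[0.079,0.034,-0.03],[-0.019,-0.316,-0.04]],
    [0,[0.098,0.042,-0.037],[-0.024,-0.395,-0.05]],
    [0,[0.118,0.05,-0.044],[-0.028,-0.474,-0.06]],
    [0,[0.138,0.059,-0.052],[-0.033,-0.553,-0.07]],
    [0,[0.157,0.067,-0.059],[-0.038,-0.632,-0.08]],
    [0,[0.177,0.076,-0.066],[-0.043,-0.711,-0.09]],
    [0,[0.195,0.084,-0.073],[-0.047,-0.785,-0.1]],
  ],
)

```text
time: 9.87
ee_pos: [0.5003, 0.2942, 0.2852]
eef_rot: [0.401, 0.722, -0.274, 0.492]
ft_force: [1.5, -0.2, -1.7]
width: 0.0616
```

```bash
python3 - <<'E'
from path import *
s=read_state();print(s['ee_pos'],s['joint_positions'].round(2),s['width'],s['joint_vel'].round(2));print(rel(s,*final(20,122,g=.053,lift=.2)));print(rel(s,*final(20,145,g=.053,lift=.1)))
E
```

```text
[0.5003359  0.29420844 0.28517793] [-0.45  0.64 -0.78  1.6   1.29  2.02 -0.81] 0.06157706054152194 [-0.98  0.54  0.61 -0.46  0.51  0.7  -0.  ]
(array([ 0.0018,  0.0025, -0.0053]), array([-0.0018, -0.0257, -0.0004]))
(array([ 0.0928, -0.0248,  0.0365]), array([-0.3773, -0.0254, -0.1425]))
```

Call:
arm_command(
  commands=[
    [0,[0.012,-0.003,0.004],[-0.05,-0.003,-0.018]],
    [0,[0.024,-0.006,0.009],[-0.1,-0.005,-0.036]],
    [0,[0.036,-0.009,0.014],[-0.15,-0.007,-0.054]],
    [0,[0.048,-0.012,0.018],[-0.2,-0.009,-0.072]],
    [0,[0.06,-0.016,0.023],[-0.25,-0.01,-0.09]],
    [0,[0.072,-0.019,0.028],[-0.3,-0.01,-0.11]],
    [0,[0.083,-0.022,0.033],[-0.345,-0.01,-0.13]],
    [0,[0.092,-0.025,0.037],[-0.377,-0.01,-0.1425]],
    [0,[0.092,-0.025,0.037],[-0.377,-0.01,-0.1425]],
    [0,[0.092,-0.025,0.037],[-0.377,-0.01,-0.1425]],
  ],
)

```text
time: 10.7
ee_pos: [0.48, 0.279, 0.1871]
eef_rot: [0.25, 0.785, -0.169, 0.541]
ft_force: [0.9, 0.4, -0.8]
width: 0.0615
```

```bash
python3 - <<'E'
from path import *
s=read_state();print(s['ee_pos'],s['joint_positions'].round(2),s['width'],s['joint_vel'].round(2));print(rel(s,*final(20,145,g=.053,lift=.1)))
c=camera("scene")["pixels"][:,:,::-1]; crop(c,270,80,130,110,6,"pics/s8.png"); cv2.imwrite("pics/s8raw.png",c)
c=camera("top")["pixels"][:,:,::-1]; crop(c,120,140,130,100,6,"pics/t8.png");cv2.imwrite("pics/t8raw.png",c)
E
```

```text
[0.47997234 0.27896007 0.18712668] [-0.4   0.6  -0.83  1.98  1.49  1.72 -0.91] 0.061493366032601436 [-0.   -0.01 -0.   -0.04  0.    0.01  0.  ]
(array([ 0.0022,  0.0013, -0.0011]), array([-0.0008, -0.0174, -0.0059]))
```

View pics/s8.png

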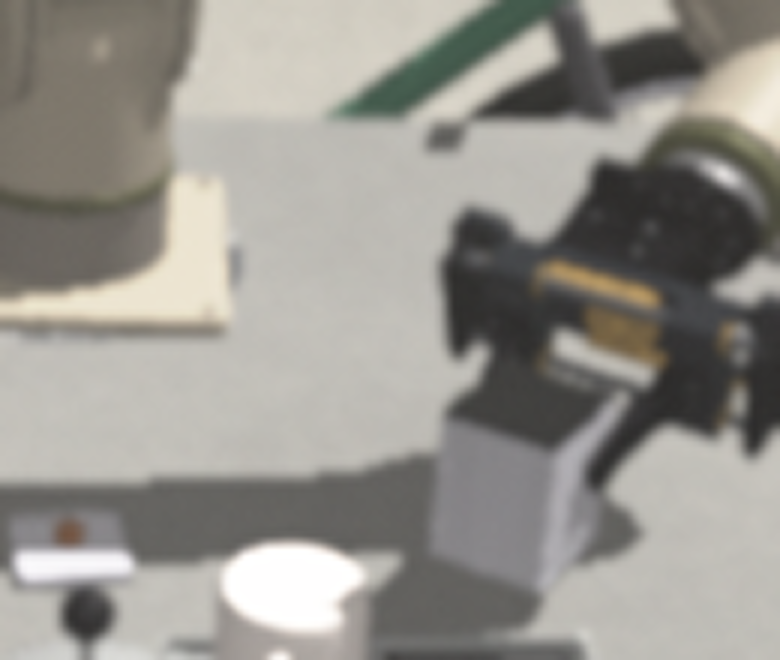

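View pics/t8.png

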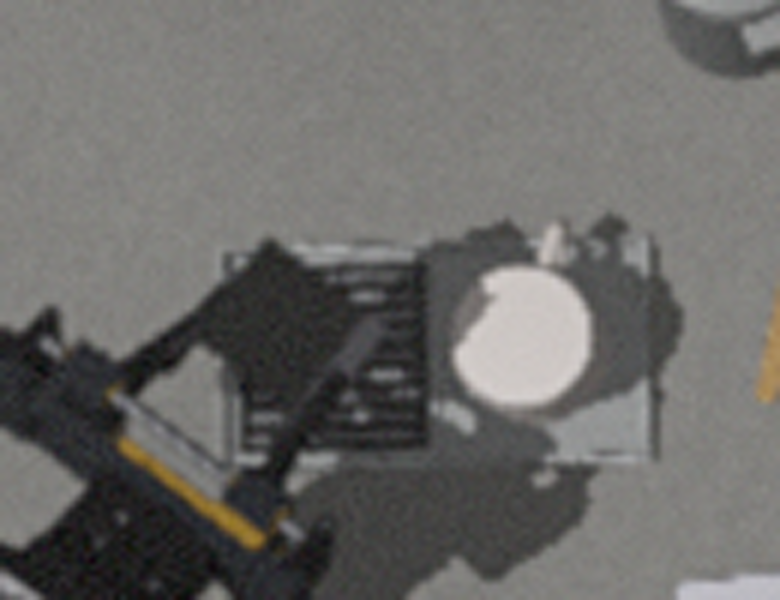

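The canister hangs mouth-down, dark foot on top. I'll compare the predicted corner pixels with the image to get its true offset in the hand.

```bash
cat > chk.py <<'E'
from plan import *
def corners(pos,Rt,ax,g,th=20):
    # canister frame in tool: m = x cos th + z sin th ; up' (lying up) = x sin th - z cos th
    t=np.radians(th);m=Rt.apply([np.cos(t),0,np.sin(t)]);u=Rt.apply([np.sin(t),0,-np.cos(t)]);y=Rt.apply([0,1,0])
    c=pos+Rt.apply([0,0,.051])+m*ax-u*(g-.031)
    return c,m,[c+m*.042*i+u*.031*j+y*.031*k for i in(1,-1) for j,k in((1,1),(1,-1),(-1,-1),(-1,1))]
E
python3 - <<'E'
from chk import *; from bench import *
s=read_state();Rt=R.from_quat(s['eef_rot'])
c,m,P=corners(s['ee_pos'],Rt,.017,.053);print(c.round(4),m.round(3),[np.round(p[2],3) for p in P])
for n,u0,v0,f in(('scene',270,80,6),('top',120,140,6)):
    print(n,[tuple((np.round((w2px(n,p)-[u0,v0]+.5)*f)).astype(int)) for p in P])
E
```

```text
[0.5373 0.2401 0.1526] [-0.009  0.017 -1.   ] [np.float64(0.111), np.float64(0.111), np.float64(0.11), np.float64(0.11), np.float64(0.195), np.float64(0.195), np.float64(0.194), np.float64(0.194)]
scene [(np.int64(601), np.int64(537)), (np.int64(491), np.int64(497)), (np.int64(432), np.int64(551)), (np.int64(543), np.int64(593)), (np.int64(625), np.int64(393)), (np.int64(510), np.int64(356)), (np.int64(449), np.int64(407)), (np.int64(565), np.int64(447))]
top [(np.int64(217), np.int64(349)), (np.int64(313), np.int64(421)), (np.int64(388), np.int64(325)), (np.int64(292), np.int64(253)), (np.int64(184), np.int64(329)), (np.int64(286), np.int64(406)), (np.int64(365), np.int64(304)), (np.int64(264), np.int64(228))]
```

```bash
python3 - <<'E'
from chk import *; from bench import *
s=read_state();Rt=R.from_quat(s['eef_rot'])
c,m,P=corners(s['ee_pos'],Rt,.017,.053)
outs=[]
for n,f,u0,v0,w,h in(('scene','s8raw',335,130,55,55),('top','t8raw',140,170,55,50)):
    im=cv2.imread(f'pics/{f}.png')[v0:v0+h,u0:u0+w].astype(float);S=12
    im=np.clip((im/255)**.5*255,0,255).astype(np.uint8)
    im=cv2.resize(im,None,fx=S,fy=S,interpolation=cv2.INTER_CUBIC)
    im0=im.copy()
    q=np.array([(w2px(n,p)-[u0,v0]+.5)*S for p in P]).astype(int)
    for a in(0,4):
        cv2.polylines(im,[q[a:a+4]],True,(0,255,255) if a else (0,255,0),1)
    cv2.imwrite(f'pics/o_{n}.png',im)
E
```

```text
(no output)
```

View pics/o_scene.png

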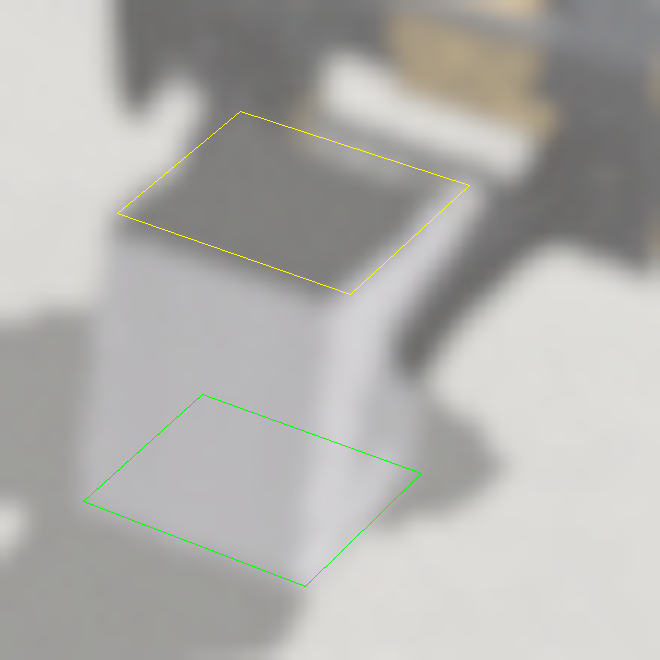

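View pics/o_top.png

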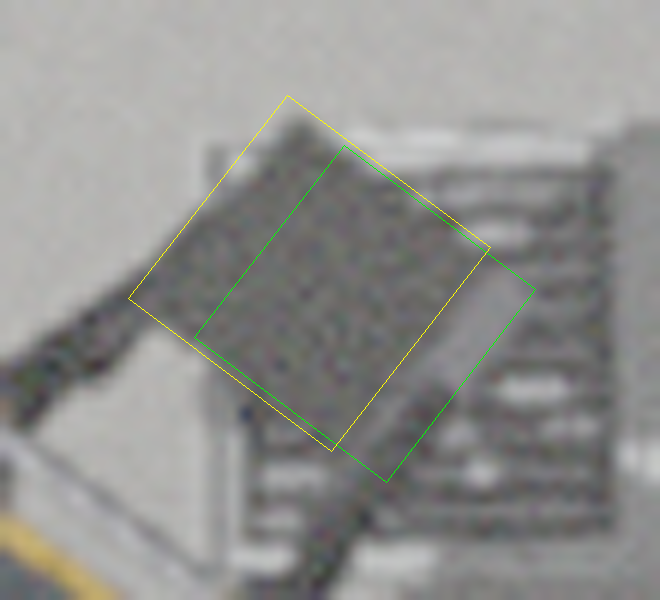

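The overlay agrees to within about 2–3 mm (the foot is slightly inset). Next I'll correct the 1° tilt and descend to about 12 mm above the pad.

```bash
python3 - <<'E'
from path import *
s=read_state();
for l in(.012,.0,-.005):print(l,rel(s,*final(20,145,g=.053,lift=l)))
E
```

```text
0.012 (array([ 0.0854, -0.0004,  0.0309]), array([-0.0002, -0.0171, -0.0088]))
0.0 (array([ 0.0966, -0.0005,  0.0352]), array([-0.0002, -0.0171, -0.0088]))
-0.005 (array([ 0.1013, -0.0006,  0.037 ]), array([-0.0002, -0.0171, -0.0088]))
```

Call:
arm_command(
  commands=[
    [0,[0.01,0,0.003],[0,-0.009,-0.004]],
    [0,[0.022,0,0.008],[0,-0.017,-0.008]],
    [0,[0.034,0,0.012],[0,-0.017,-0.008]],
    [0,[0.046,0,0.0165],[0,-0.017,-0.008]],
    [0,[0.057,0,0.0205],[0,-0.017,-0.008]],
    [0,[0.067,0,0.024],[0,-0.017,-0.008]],
    [0,[0.076,0,0.0275],[0,-0.017,-0.008]],
    [0,[0.0835,0,0.03],[0,-0.017,-0.008]],
    [0,[0.0854,0,0.031],[0,-0.017,-0.008]],
    [0,[0.0854,0,0.031],[0,-0.017,-0.008]],
  ],
)

```text
time: 11.63
ee_pos: [0.4793, 0.2812, 0.0967]
eef_rot: [0.246, 0.781, -0.172, 0.547]
ft_force: [0.4, 0.8, -1.9]
width: 0.0619
```

```bash
python3 - <<'E'
from chk import *; from bench import *
s=read_state();Rt=R.from_quat(s['eef_rot'])
c,m,P=corners(s['ee_pos'],Rt,.017,.053);print(s['ee_pos'],s['ft_force'],s['joint_positions'].round(2),c.round(4),m.round(3),[round(float(p[2]),4) for p in P[:4]])
for l in(.0,-.005):print(l,rel(s,*final(20,145,g=.053,lift=l)))
for n,u0,v0,w,h in(('scene',325,140,65,60),('top',145,170,100,60)):
    raw=camera(n)["pixels"][:,:,::-1];S=7 if n=='top' else 10
    im=cv2.resize(np.clip((raw[v0:v0+h,u0:u0+w]/255.)**.6*255,0,255).astype(np.uint8),None,fx=S,fy=S,interpolation=cv2.INTER_CUBIC)
    q=np.array([(w2px(n,p)-[u0,v0]+.5)*S for p in P]).astype(int)
    cv2.polylines(im,[q[:4]],True,(0,255,0),1)
    cv2.imwrite(f'pics/p_{n}.png',im)
E
```

```text
[0.47931963 0.28116695 0.09665433] [ 0.41605383  0.79395594 -1.94334098] [-0.47  0.79 -0.74  1.97  1.58  1.74 -1.07] [0.5366 0.2411 0.0622] [ 0. -0. -1.] [0.0202, 0.0202, 0.0202, 0.0202]
0.0 (array([ 0.0106, -0.0001,  0.0038]), array([0.0008, 0.0002, 0.0003]))
-0.005 (array([ 0.0153, -0.0001,  0.0055]), array([0.0008, 0.0002, 0.0003]))
```

View pics/p_scene.png

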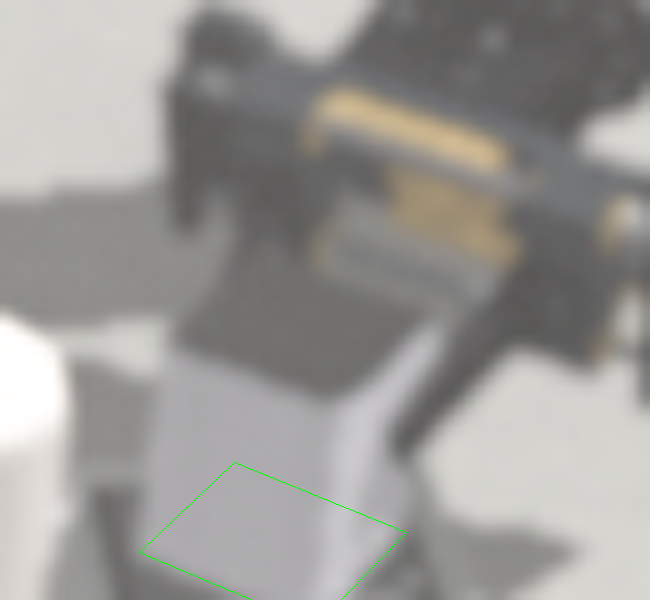

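View pics/p_top.png

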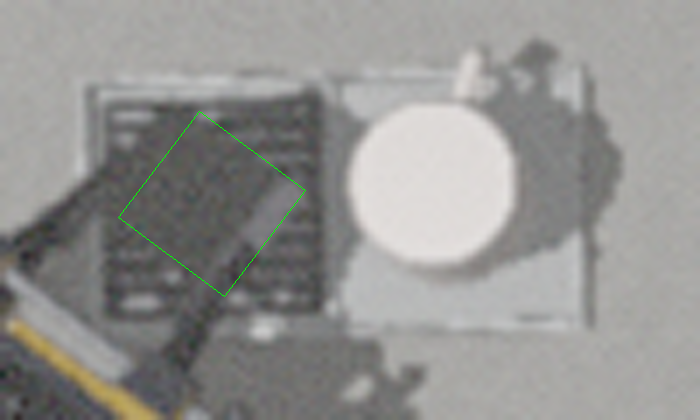

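The mouth outline is centred on the pad in the top view: outline centre (212,203) against pad centre (213,207). Now a slow descent.

Call:
arm_command(
  commands=[
    [0,[0.0015,0,0.0005],[0,0,0]],
    [0,[0.003,0,0.001],[0,0,0]],
    [0,[0.0045,0,0.0016],[0,0,0]],
    [0,[0.006,0,0.0022],[0,0,0]],
    [0,[0.007,0,0.0025],[0,0,0]],
    [0,[0.008,0,0.0029],[0,0,0]],
    [0,[0.009,0,0.0033],[0,0,0]],
    [0,[0.0095,0,0.0035],[0,0,0]],
    [0,[0.01,0,0.0036],[0,0,0]],
    [0,[0.01,0,0.0036],[0,0,0]],
  ],
)

```text
time: 12.57
ee_pos: [0.4793, 0.2813, 0.0865]
eef_rot: [0.246, 0.781, -0.172, 0.547]
ft_force: [0.3, 0.5, -1.9]
width: 0.0616
```

No contact yet: fz is still -1.9 N. Continuing in small steps.

Call:
arm_command(
  commands=[
    [0,[0.0004,0,0.0001],[0,0,0]],
    [0,[0.0008,0,0.0003],[0,0,0]],
    [0,[0.0012,0,0.0004],[0,0,0]],
    [0,[0.0016,0,0.0006],[0,0,0]],
    [0,[0.002,0,0.0007],[0,0,0]],
    [0,[0.0022,0,0.0008],[0,0,0]],
    [0,[0.0024,0,0.0009],[0,0,0]],
    [0,[0.0024,0,0.0009],[0,0,0]],
    [0,[0.0024,0,0.0009],[0,0,0]],
    [0,[0.0024,0,0.0009],[0,0,0]],
  ],
)

```text
time: 13.4
ee_pos: [0.4794, 0.2813, 0.0845]
eef_rot: [0.246, 0.781, -0.172, 0.548]
ft_force: [-2.0, -0.2, 5.7]
width: 0.0621
```

Contact: about 7.5 N upward at the expected height (within 1 mm). I'll release with a partial opening.

Call:
arm_command(
  commands=[
    [76,[0,0,0],[0,0,0]],
    [78,[0,0,0],[0,0,0]],
    [80,[0,0,0],[0,0,0]],
    [82,[0,0,0],[0,0,0]],
    [84,[0,0,0],[0,0,0]],
    [86,[0,0,0],[0,0,0]],
    [86,[0,0,0],[0,0,0]],
    [86,[0,0,0],[0,0,0]],
    [86,[0,0,0],[0,0,0]],
    [86,[0,0,0],[0,0,0]],
  ],
)

```text
time: 14.23
ee_pos: [0.4794, 0.2813, 0.084]
eef_rot: [0.246, 0.781, -0.172, 0.547]
ft_force: [0.2, -0.1, 0.1]
width: 0.075
```

```bash
python3 - <<'E'
from chk import *; from bench import *
s=read_state();Rt=R.from_quat(s['eef_rot']);print(s['ee_pos'],s['ft_force'],s['width'])
for n,u0,v0,w,h in(('scene',325,140,65,70),('top',145,170,100,60)):
    raw=camera(n)["pixels"][:,:,::-1];S=7 if n=='top' else 9
    im=cv2.resize(np.clip((raw[v0:v0+h,u0:u0+w]/255.)**.6*255,0,255).astype(np.uint8),None,fx=S,fy=S,interpolation=cv2.INTER_CUBIC)
    cv2.imwrite(f'pics/r_{n}.png',im)
E
```

```text
[0.47937641 0.28125722 0.0840479 ] [ 0.16087325 -0.07846845  0.1074355 ] 0.07500376907224948
```

View pics/r_scene.png

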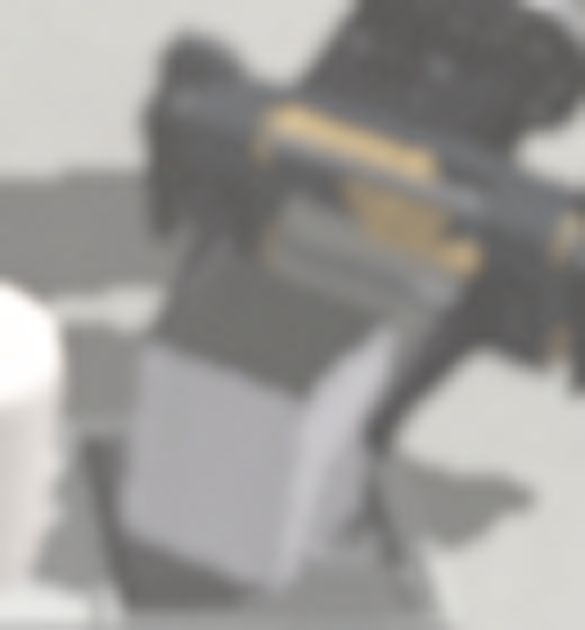

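View pics/r_top.png

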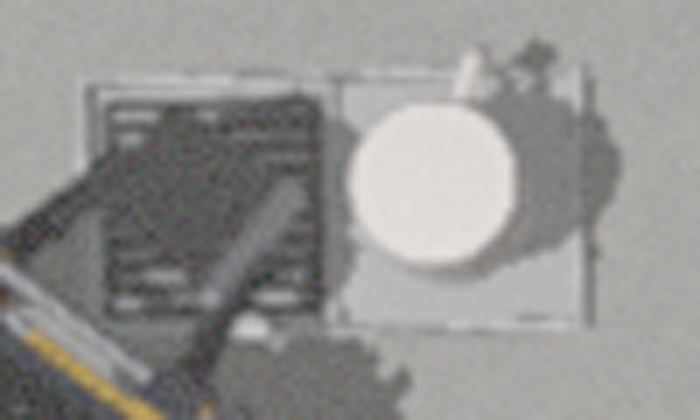

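Released: force about 0, standing. Now I'll back off along the tool axis, then up.

Call:
arm_command(
  commands=[
    [86,[0,0,-0.008],[0,0,0]],
    [86,[0,0,-0.018],[0,0,0]],
    [86,[0,0,-0.03],[0,0,0]],
    [86,[0,0,-0.045],[0,0,0]],
    [86,[0,0,-0.06],[0,0,0]],
    [86,[0,0,-0.075],[0,0,0]],
    [86,[-0.01,0,-0.088],[0,0,0]],
    [86,[-0.03,0,-0.095],[0,0,0]],
    [86,[-0.055,0,-0.1],[0,0,0]],
    [86,[-0.08,0,-0.1],[0,0,0]],
  ],
)

```text
time: 15.17
ee_pos: [0.4233, 0.3207, 0.1952]
eef_rot: [0.245, 0.782, -0.171, 0.547]
ft_force: [0.3, -0.9, -0.0]
width: 0.0748
```

Call:
arm_command(
  commands=[
    [86,[-0.02,0,0],[0,0,0]],
    [86,[-0.04,0,0],[0,0,0]],
    [86,[-0.06,0,0],[0,0,0]],
    [86,[-0.07,0,0],[0,0,0]],
    [86,[-0.07,0,0],[0,0,0]],
    [86,[-0.07,0,0],[0,0,0]],
    [86,[-0.07,0,0],[0,0,0]],
    [86,[-0.07,0,0],[0,0,0]],
    [86,[-0.07,0,0],[0,0,0]],
    [86,[-0.07,0,0],[0,0,0]],
  ],
)

```text
time: 16.0
ee_pos: [0.444, 0.3057, 0.2584]
eef_rot: [0.246, 0.782, -0.172, 0.547]
ft_force: [0.5, 0.4, -0.5]
width: 0.0747
```

```bash
python3 - <<'E'
from chk import *; from bench import *
s=read_state();print(s['time'],s['ee_pos'],s['ft_force'],s['joint_vel'].round(3),s['joint_positions'].round(2))
t=camera("top")["pixels"][:,:,::-1];c=camera("scene")["pixels"][:,:,::-1]
crop(t,145,170,100,60,7,"pics/e_top.png");crop(c,290,155,95,70,8,"pics/e_scene.png")
cv2.imwrite("pics/e_full.png",cv2.resize(c,(800,600)));cv2.imwrite("pics/e_tfull.png",cv2.resize(t,(800,600)))
E
```

```text
16.0 [0.44403023 0.30573108 0.25839612] [ 0.52377493  0.41846289 -0.54748487] [ 0.005 -0.006 -0.    -0.003 -0.     0.001  0.003] [-0.42  0.5  -0.91  1.94  1.4   1.81 -0.82]
```

View pics/e_top.png

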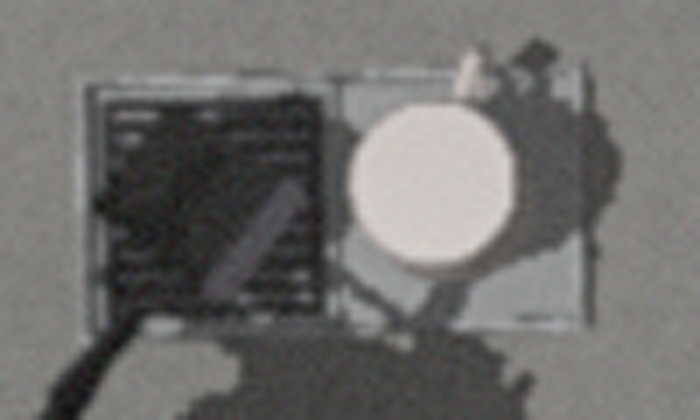

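View pics/e_full.png

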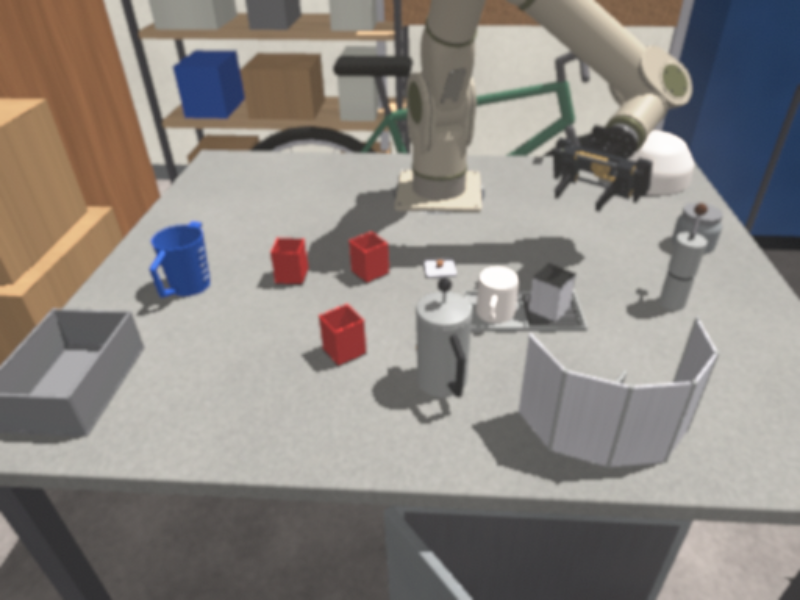

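View pics/e_tfull.png

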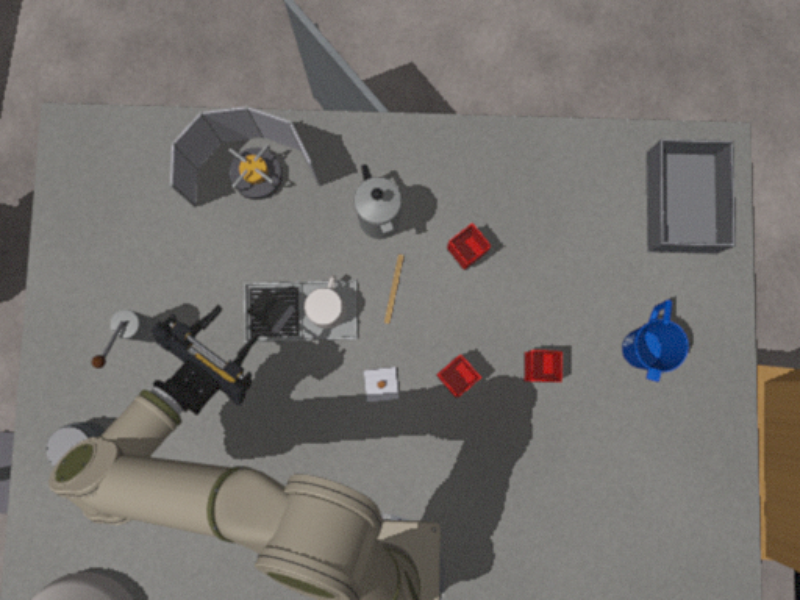

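The canister stands mouth down on the pad at scene (552,292). Nothing else has moved between the before and after pictures. One close check of centring and uprightness before handing in.

```bash
python3 - <<'E'
from chk import *; from bench import *
am=np.radians(145);m=np.array([np.cos(am),np.sin(am)]);y=np.array([np.sin(am),-np.cos(am)])
for n,u0,v0,w,h,S in(('scene',325,160,60,55,12),('top',150,170,60,50,13)):
    raw=camera(n)["pixels"][:,:,::-1]
    im=cv2.resize(np.clip((raw[v0:v0+h,u0:u0+w]/255.)**.5*255,0,255).astype(np.uint8),None,fx=S,fy=S,interpolation=cv2.INTER_CUBIC)
    for z,hw,col in((.009,.031,(0,255,0)),(.093,.031,(0,255,255))):
        q=np.array([(w2px(n,[*(np.array([.5365,.241])+hw*(a*m+b*y)),z])-[u0,v0]+.5)*S for a,b in((1,1),(1,-1),(-1,-1),(-1,1))]).astype(int)
        cv2.polylines(im,[q],True,col,1)
    cv2.imwrite(f'pics/f_{n}.png',im)
E
```

```text
(no output)
```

View pics/f_scene.png

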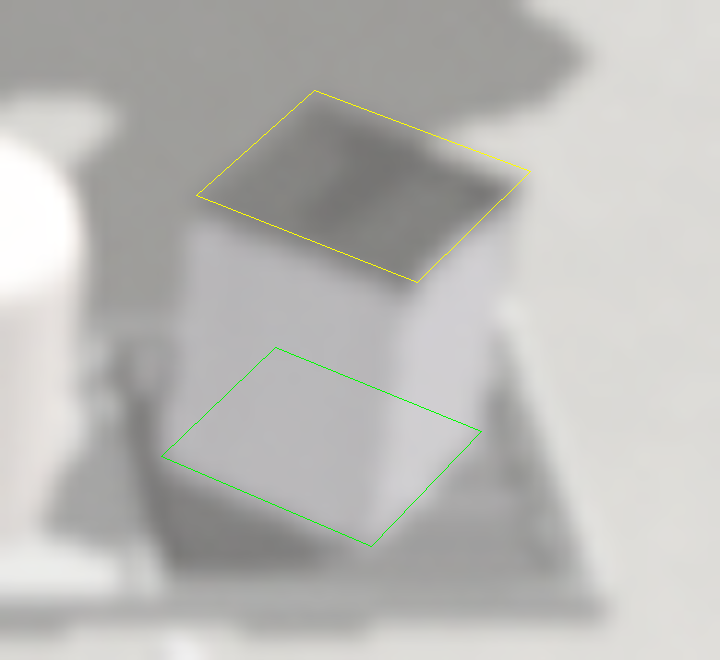

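View pics/f_top.png

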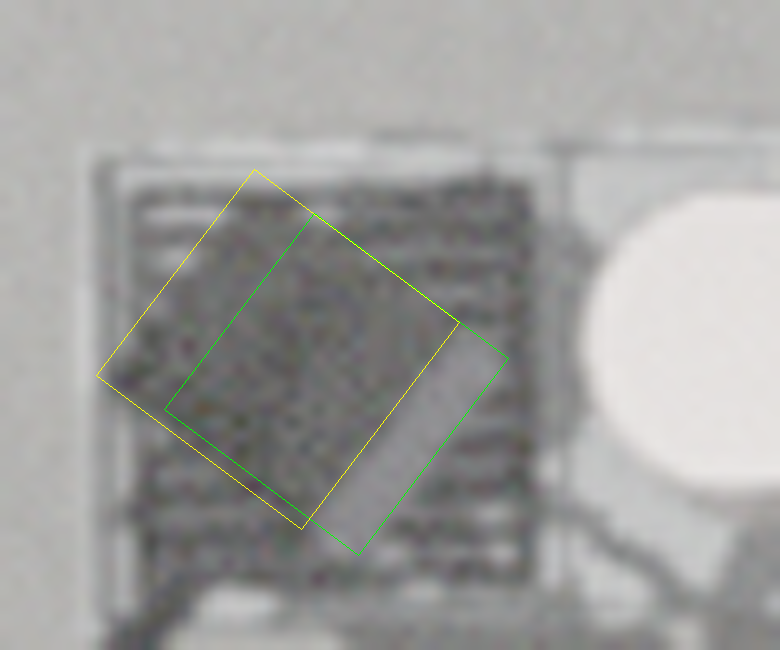

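The outline of a canister standing upright at the pad centre fits both views to about 2 mm, and the whole mouth is on the pad. Handing in.

```bash
python3 -c "
from bench import *
print(close_job(), read_state()['time'])"
```

```text
the job is handed in; nothing more can be done
the job is handed in; nothing more can be done
```

I pushed the silver canister over onto its side and let go. I then took a fresh hold across its flat sides, turned it mouth-down in the air, and set it on the drain pad. It was released at about 14 s of the 53 s allowed, and the arm is well clear of it.

- **Placing:** Contact came within about 1 mm of the expected height, at about 7.5 N, and the force fell to about 0 N after release. In both camera views the canister matches an upright outline at the pad centre to about 2–3 mm, with the whole mouth on the pad.
- **Other objects:** None of the other things, including the mug, shows any movement in the before and after pictures.
- **Not square to the pad:** The canister is turned roughly 40° relative to the pad edges, because the grinder blocked a squarer approach.
- **Disagreement:** The two cameras differed by up to 7 mm when locating the canister, first standing and then on its side. I used the average for the grasp.

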